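# Sort flight hardware into the dry cabinet's door bins, shut the door and start the purge

### The job

Sort the loose hardware lying on the bench into the two bins on the inside of the dry cabinet's open door: every flange nut into the bin nearer the hinge, every standoff into the bin nearer the handle. With everything in, push the door shut until it seats on its catch, and then, never while the door is open, press the red purge button all the way down and let it go. Leave the canister, the insertion tool and the probe where they are.

Things in the scene. Friction and masses are not known exactly. Their poses are not given: they have to be found in the camera images.
- nut0: silver hexagon flange nut, 0.05 kg: 24 mm across flats, 16 mm high overall, with a round flange 34 mm across and 4 mm thick at its underside. Origin on its axis at mid height (8 mm up as it lies); z along the axis away from the flange; y through a flat (flats every 60 deg). Starts flange down. May be absent (None)
- nut1: silver hexagon flange nut, 0.05 kg: 24 mm across flats, 16 mm high overall, with a round flange 34 mm across and 4 mm thick at its underside. Origin on its axis at mid height (8 mm up as it lies); z along the axis away from the flange; y through a flat (flats every 60 deg). Starts flange down. May be absent (None)
- nut2: silver hexagon flange nut, 0.05 kg: 24 mm across flats, 16 mm high overall, with a round flange 34 mm across and 4 mm thick at its underside. Origin on its axis at mid height (8 mm up as it lies); z along the axis away from the flange; y through a flat (flats every 60 deg). Starts flange down. May be absent (None)
- nut3: silver hexagon flange nut, 0.05 kg: 24 mm across flats, 16 mm high overall, with a round flange 34 mm across and 4 mm thick at its underside. Origin on its axis at mid height (8 mm up as it lies); z along the axis away from the flange; y through a flat (flats every 60 deg). Starts flange down. May be absent (None)
- standoff0: gold anodised hexagonal standoff, a plain bar 45 mm long and 12 mm across flats, with a hole in each end; 0.025 kg. Origin at its middle (6 mm above the bench as it lies); x along its length; it lies on a flat. May be absent (None)
- standoff1: gold anodised hexagonal standoff, a plain bar 45 mm long and 12 mm across flats, with a hole in each end; 0.025 kg. Origin at its middle (6 mm above the bench as it lies); x along its length; it lies on a flat. May be absent (None)
- standoff2: gold anodised hexagonal standoff, a plain bar 45 mm long and 12 mm across flats, with a hole in each end; 0.025 kg. Origin at its middle (6 mm above the bench as it lies); x along its length; it lies on a flat. May be absent (None)
- standoff3: gold anodised hexagonal standoff, a plain bar 45 mm long and 12 mm across flats, with a hole in each end; 0.025 kg. Origin at its middle (6 mm above the bench as it lies); x along its length; it lies on a flat. May be absent (None)
- cabinet: low white bench-top dry-storage cabinet with a clear top, fixed to the bench, 220 (x) x 310 (y) x 165 mm high (rails on its top reach 171 mm); origin at the centre of its underside; its open front faces -x. Its front is closed by the door, hung at its +y end
- door (a joint): opening angle of the door, rad: 0 shut and home, 1.57 square out from the cabinet front toward the robot, stop at 1.85. Light friction (0.15 N m), stays where left. In the last 0.07 rad a striker at its free edge must be forced past a sprung roller (about 5 to 7 N at the handle); once past, the roller draws it to 0 and holds it; else it stays ajar
- door_hinge (a point): point on the door's hinge axis at bench height, turning with the door. Aluminium panel 270 mm wide, 12 mm thick, 12 to 155 mm above the bench; its outer face is this frame's plane x = 0. Axes: x through the door from outer to inner face (the two bins are on the inner), y along the door toward the hinge (free edge at y = -270 mm), z up
- door_handle (a point): middle of the upright bar handle on the door's outer face, 35 mm off the face, 80 mm long, 247 mm from the hinge axis, 105 mm above the bench (in the hinge point's frame: -35, -247, 105 mm); axes as for the hinge point
- hinge_side_bin (a point): the door bin nearer the hinge, for the flange nuts. Open-topped, 4 mm walls and divider; inside 97 mm along the door by 85 mm away from it; floor 107 mm, rim 150 mm above the bench. Point: centre of the inner floor; x straight away from the door's inner face (that face 46.5 mm to -x), y along the door toward the hinge, z up
- handle_side_bin (a point): the door bin nearer the door's free edge and handle, for the standoffs. Open-topped, 4 mm walls and divider; inside 97 mm along the door by 85 mm away from it; floor 107 mm, rim 150 mm above the bench. Point: centre of the inner floor; x straight away from the door's inner face (that face 46.5 mm to -x), y along the door toward the hinge, z up
- purge (a joint): travel of the domed red purge button in m: 0 is up, 0.010 is fully down; it springs back, and takes about 8 N to bottom
- purge_top (a point): centre of the top of the purge button (40 mm across), which stands by itself on the bench in a grey housing; it is pressed straight down
- canister: bystander: clear screw-top canister of nuts, 76 mm across, 93 mm high; origin at the centre of its underside
- insertion_tool: bystander: black insertion tool lying on the bench, 130 mm long, 20 mm thick; origin 10 mm above the bench, 60 mm from its thin end, x along it toward that end
- probe: bystander: small silver probe with a green tip lying on the bench, 110 mm long, 12 mm thick; origin 6 mm above the bench near its middle, x along it
There are look-alikes about, which are no part of the job. Of the things like the part that bears purge, leave any that is turquoise; of the rest the larger one is meant.

How it is judged:
By the outcome, as a careful person would: the job done as asked, in the order asked, and still so for the second after the job is handed in, with the robot touching nothing.
Of nut0, nut1, nut2, nut3, standoff0, standoff1, standoff2, standoff3 only 6 to 8 are there at a start; the rules pass over those that are not, and their reading is None.
At some moment in a run one of nut0, nut1, nut2, nut3, standoff0, standoff1, standoff2, standoff3 may be knocked a few centimetres aside while the robot is not near it.
Once in a run the grip may slacken for a moment while it holds something.
It also fails if it takes over 210 s, if anything falls off the work surface, if the arm or the gripper's body presses on something with over 40 N, if the wrist force passes 120 N, or if a joint passes its speed limit or range.

### The arm

A 6-joint arm with a two-finger parallel gripper is mounted at the origin on the work surface. World frame = base frame: x ahead of the robot, y to its left, z up, the work surface at z = 0. Lengths are in mm, angles in rad, forces in N, time in s.
With the tool pointing down it reaches from about 350 to 725 mm from the base axis. Payload 6 kg.
Tool frame: the origin (TCP) lies on the centre line of the jaws, within the pads' length; the fingertips stand 14 mm ahead of it and the grasp point (between the pads) lies 5 mm behind it; z points along the fingers, y is the line along which they close (so a half turn about z gives the same grasp; the last joint's range is limited). The gripper opens to 85 mm and grips with 20 to 120 N. Pads are 22 mm wide; open, the fingers measure 114 mm over their backs; the gripper's body (76 mm by 85 mm) begins 54 mm behind the grasp point. The pads swing forward as they close: fully open they stand 13 mm farther back than shut.
Start: joints at [1.641, 0.04, 0.085, 0, -1.615, -0.334], TCP at [156.425, 579.226, 211.361] pointing down, gripper open.
Joint ranges: [-2.56, 2.56], [-1.29, 2.01], [-1.08, 1.49], [-3.29, 1.98], [-2.81, -0.18], [-2.99, 2.99]. Speed limits (rad/s): [2.57, 2.57, 3.01, 3.14, 3.14, 3.14].

### API

Orientations are given as a unit quaternion [w, x, y, z].
In Python, from plant import bot gives the robot as it stands.
- The arm moves only by the tool apply_moves, never from a script. Its argument "increments" is one flat list of numbers, 5 for each row, row after row: the shift along the world's x, y, z each as a share of 0.2 m, from -1 to 1, then the turn about the world's z as a share of pi/2 rad, from -1 to 1, then the finger opening in mm, from 0 to 85.4. In form: [tx, ty, tz, turn, fingers, tx, ty, tz, turn, fingers, ...]. A call has 1 to 20 rows; each row is the pose to reach, as a shift and turn from the pose commanded when the call began; what a row does not reach only later rows make up. A row lasts 1/10 s, in which the tool goes at most 50 mm and 8.59 degrees, less where a joint would pass 70% of its speed; a pose out of reach is approached as far as the arm can. A call with a number of a shift or a turn outside -1 to 1 is refused whole. A call with a gripper value outside its range is refused whole. The fingers move at their own pace and stop on an object; the grip force is fixed at half the most. Time passes only in rows, so rows that repeat a pose let the fingers close. It gives the time, the measured TCP pose, the force, the opening and the grip force at its end, in the units of the state.
- bot.read_state(): the state, without advancing time (a new reading comes with each control period).
- bot.snapshot(name): name is "scene" or "top" or "wrist"; returns a dict with "img" (384x512x3 uint8, red, green, blue), "mtx" (3x3 intrinsics, pixels), "R" (3x3) and "t" (3): a world point X has camera coordinates R X + t. Camera axes: x right, y down, z forward; pixel columns grow to the right and rows downward; lengths in mm; the calibration is good to about 2 mm. A picture is of the moment at which its call begins. There is no depth.
- bot.close_job(): hands the job in; it is judged then, once.
Trained networks look in a picture, given as the dict that the camera call returned (one of the last four; its "shot" number tells which), for a name from the list of things; names that differ only in an ending like _2 or _b are one class to them, and where a whole thing is asked for, a point or a joint stands for the part that bears it (a point fixed in the world has none). Each returns a list of dicts, best first, with "score" (0 to 1); they miss things now and then, are a little off and sometimes report something else, mostly with a low value. They report only what shows in the picture. A call takes as long as a camera call. They do not tell look-alikes from the thing itself.
- bot.masks_of(picture, target): "pixels" (384x512 bool, what is visible of it).
- bot.landmark_of(picture, target): "location" ([x, y, z] in mm, in world coordinates, good to about 4 mm: a listed point, or the origin of a listed thing).
The state is a dict: "time_s": time; "joint_positions": joint angles; "qvel": joint speeds; "effort": joint torques, N m; "ee_pos": TCP position; "eef_rot": TCP orientation; "force": force on the tool from outside, world axes, zero at the start; "wrist_torque": the same for the moment, N m; "finger_gap": finger opening in mm; "finger_force": force on a finger pad.
Only numpy, scipy, OpenCV 4.12 (cv2) and the standard library are available. Lean on these libraries where they do the work, as an engineer would, in place of code of your own. Each camera call takes 0.05 s, during which the arm holds its last target. There are 200 camera calls.

## Working session

There is one attempt and no reset: what is moved stays moved. The work goes in short steps, Python scripts to look and compute and a tool call to move; the robot and the scene stay as the last step left them, time stands still between calls to the robot, and variables do not carry over. Pictures are saved under pics/ and viewed, at most 14 in all, crops included, and the job is handed in when it is done.

Besides the shell and the picture viewer there is one more tool, called after "Call:" by a JSON object that holds its "fn" and its "kwargs", one argument or row to a line. apply_moves: Moves the arm, as the interface text tells. Its arguments: {"type":"object","properties":{"increments":{"type":"array"}},"required":["increments"]}

```bash
mkdir -p pics
cat > h.py <<'E'
from plant import bot
import numpy as np, cv2
def save(s,n): cv2.imwrite(f'pics/{n}.png',s['img'][:,:,::-1])
def ray(s,uv,z):
    K,R,t=map(np.array,(s['mtx'],s['R'],s['t'])); t=t.ravel()
    d=R.T@np.linalg.solve(K,[uv[0],uv[1],1.]); c=-R.T@t
    return c+d*(z-c[2])/d[2]
def proj(s,X):
    K,R,t=map(np.array,(s['mtx'],s['R'],s['t'])); p=K@(R@np.array(X,float)+t.ravel()); return p[:2]/p[2]
E
python3 - <<'E'
from h import *
st=bot.read_state(); print(st)
for c in ['top','scene']:
    s=bot.snapshot(c); save(s,c+'0')
    for n in ['nut0','standoff0','door_hinge','door_handle','hinge_side_bin','handle_side_bin','purge_top','canister','insertion_tool','probe','cabinet']:
        for d in bot.landmark_of(s,n): print(c,n,np.round(d['location'],0),round(d['score'],2),np.round(proj(s,d['location'])))
E
```

```text
{'time_s': 0.0, 'joint_positions': array([ 1.64069908e+00,  4.08219043e-02,  8.37919957e-02, -4.84456162e-04,
       -1.61548082e+00, -3.33721047e-01]), 'qvel': array([-0.00032319, -0.00020928,  0.00053713, -0.00049838,  0.00076916,
        0.00171245]), 'effort': array([-2.05306205e-03, -3.68202066e+01,  3.47401679e+01,  6.93218976e+00,
       -5.63387570e-03, -1.37551975e-06]), 'ee_pos': array([156.26932927, 578.91517033, 210.35873576]), 'eef_rot': array([ 8.88311911e-04,  9.91313599e-01, -1.31516369e-01, -6.52624862e-05]), 'force': array([0.19505298, 0.12061563, 0.40385852]), 'wrist_torque': array([-0.02998939, -0.02302671, -0.00171309]), 'finger_force': 0.0, 'finger_gap': 85.33606500521385}
top nut0 [ 525. -330.   13.] 0.68 [376. 217.]
top nut0 [ 437. -205.    8.] 0.64 [335. 248.]
top nut0 [ 528. -227.    7.] 0.59 [341. 217.]
top nut0 [ 623. -321.    4.] 0.47 [370. 185.]
top standoff0 [ 429. -118.   12.] 0.66 [306. 251.]
top standoff0 [ 503. -118.    5.] 0.49 [304. 226.]
top door_hinge [ 524. -330.   12.] 0.38 [376. 217.]
top door_handle [381. 248. 109.] 0.67 [172. 269.]
top hing
[... 610 characters left out ...]
-320.    2.] 0.48 [149. 194.]
scene nut0 [ 518. -327.   10.] 0.48 [155. 168.]
scene door_handle [377. 244. 105.] 0.85 [333. 133.]
scene hinge_side_bin [541. 157. 108.] 0.65 [302. 169.]
scene hinge_side_bin [ 617. -318.    4.] 0.35 [149. 194.]
scene handle_side_bin [440. 152. 106.] 0.94 [303. 145.]
scene purge_top [497. 412.  27.] 0.56 [382. 183.]
scene purge_top [443. 488.  27.] 0.53 [406. 172.]
scene purge_top [595. 403.  24.] 0.53 [381. 208.]
scene canister [626. 298.  -1.] 0.82 [344. 217.]
scene insertion_tool [ 485. -416.   11.] 0.53 [132. 158.]
scene probe [402. 375.   5.] 0.44 [369. 164.]
scene cabinet [730.  66.  -0.] 0.66 [264. 238.]
scene cabinet [ 484. -416.   12.] 0.27 [132. 158.]
```

Run:
```python
import cv2
a=cv2.imread('pics/top0.png'); 
cv2.imwrite('pics/top0c.png',cv2.resize(a[150:310,70:440],(0,0),fx=2.15,fy=2.15,interpolation=cv2.INTER_CUBIC))
```

```text
(no output)
```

View pics/top0c.png

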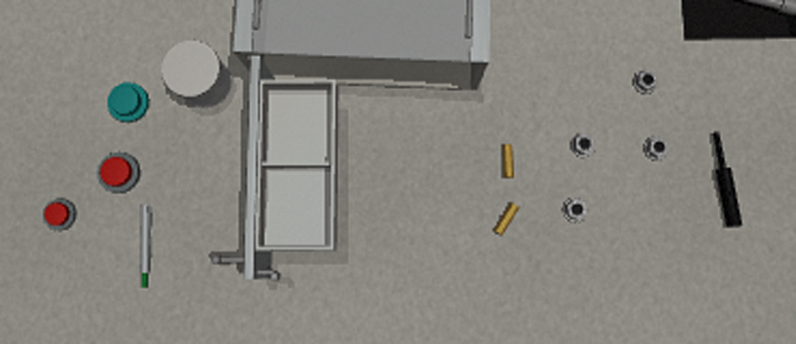

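View pics/scene0.png

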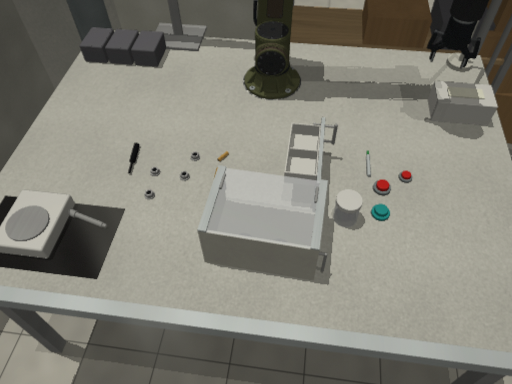

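The choice for purge is the larger red button at top(124,229). Its look-alikes are the turquoise one at (127,196) and the smaller red one at (94,251). The top view also shows four nuts, at (376,217), (335,248), (341,217) and (370,185), and two standoffs, at (306,251) and (304,226). The cabinet hides one of the standoffs in the scene view. Next I move over the parts for a close look.

Call:
{"fn": "apply_moves", "kwargs": {
  "increments": [0.25,-0.2,0.1,0,85,0.5,-0.4,0.1,0,85,0.75,-0.6,0.1,0,85,1,-0.8,0.1,0,85,1,-1,0.1,0,85,1,-1,0.1,0,85]
}}

```text
time_s: 1.8
ee_pos: [357.7, 377.1, 231.5]
eef_rot: [-0.0, 0.991, -0.132, 0.0]
force: [0.9, 0.4, 0.1]
finger_gap: 84.7
finger_force: 0.0
```

Call:
{"fn": "apply_moves", "kwargs": {
  "increments": [0.1,-0.25,0,0,85,0.2,-0.5,0,0,85,0.3,-0.75,0,0,85,0.3,-1,0,0,85,0.3,-1,0,0,85]
}}

```text
time_s: 2.3
ee_pos: [416.9, 175.6, 232.5]
eef_rot: [-0.0, 0.991, -0.133, 0.001]
force: [0.9, 1.0, 0.1]
finger_gap: 85.1
finger_force: 0.0
```

Call:
{"fn": "apply_moves", "kwargs": {
  "increments": [0,-0.25,0,0,85,0,-0.5,0,0,85,0,-0.75,0,0,85,0,-1,0,0,85,0,-1,0,0,85]
}}

```text
time_s: 2.8
ee_pos: [416.1, -25.4, 232.2]
eef_rot: [0.0, 0.991, -0.135, 0.001]
force: [-1.0, 0.0, -0.1]
finger_gap: 85.2
finger_force: 0.0
```

Call:
{"fn": "apply_moves", "kwargs": {
  "increments": [0.1,-0.25,0,0,85,0.2,-0.5,0,0,85,0.3,-0.75,0,0,85,0.3,-0.75,0,0,85,0.3,-0.75,0,0,85]
}}

```text
time_s: 3.3
ee_pos: [476.7, -171.8, 230.3]
eef_rot: [0.0, 0.991, -0.133, -0.001]
force: [-0.3, 0.2, 0.6]
finger_gap: 85.1
finger_force: 0.0
```

```bash
cat >> h.py <<'E'
def masks_poses(s,names,z):
    for n in names:
        for d in bot.masks_of(s,n):
            m=d['pixels'].astype(np.uint8); 
            if m.sum()<15 or d['score']<.3: continue
            ys,xs=np.nonzero(m)
            P=np.array([ray(s,(x,y),z) for x,y in zip(xs,ys)])[:,:2]
            c=P.mean(0); w,v=np.linalg.eigh(np.cov((P-c).T)); a=np.degrees(np.arctan2(v[1,1],v[0,1]))%180
            print(n,round(d['score'],2),'px',int(xs.mean()),int(ys.mean()),'xy',np.round(c,1),'sd',np.round(np.sqrt(w),1),'long axis deg',round(a,1),len(xs))
E
python3 - <<'E'
from h import *
st=bot.read_state(); print(st['time_s'],st['ee_pos'],st['eef_rot'],st['joint_positions'])
s=bot.snapshot('wrist'); save(s,'w1')
print('cam',-np.array(s['R']).T@np.array(s['t']).ravel())
masks_poses(s,['standoff0'],9); masks_poses(s,['nut0'],10)
for n in ['nut0','standoff0']:
    for d in bot.landmark_of(s,n): print(n,np.round(d['location'],1),round(d['score'],2))
E
```

```text
3.3 [ 476.67351929 -171.7687762   230.32332841] [ 1.70159623e-04  9.91124884e-01 -1.32929594e-01 -1.07664546e-03] [ 5.23520427e-02 -2.04356219e-01 -1.10719201e-01 -6.33426294e-05
 -1.66661245e+00  1.25178969e+00]
cam [ 548.29032533 -190.77233237  392.5841043 ]
standoff0 0.85 px 210 146 xy [ 508.8 -121.6] sd [ 3.8 13. ] long axis deg 1.1 344
standoff0 0.72 px 224 201 xy [ 429.9 -116.5] sd [ 4.3 13.9] long axis deg 146.9 355
standoff0 0.71 px 288 175 xy [ 442.6 -210.8] sd [8.2 8.4] long axis deg 43.0 458
nut0 0.87 px 287 175 xy [ 443.  -210.1] sd [8.3 8.9] long axis deg 12.0 495
nut0 0.75 px 342 12 xy [ 616.  -316.4] sd [7.6 8.8] long axis deg 83.6 696
nut0 0.68 px 283 108 xy [ 530.2 -225.3] sd [8.2 8.3] long axis deg 151.0 552
nut0 0.63 px 12 280 xy [393.3 230.1] sd [13.7 37.1] long axis deg 153.1 1947
nut0 [ 620.8 -321.2    2.8] 0.9
nut0 [ 437.9 -210.2    8.8] 0.87
nut0 [ 528.5 -224.7   11.1] 0.77
nut0 [ 529.5 -331.8    9.3] 0.66
standoff0 [ 429.1 -120.5   10. ] 0.76
standoff0 [ 512.1 -121.     7.1] 0.61
```

View pics/w1.png

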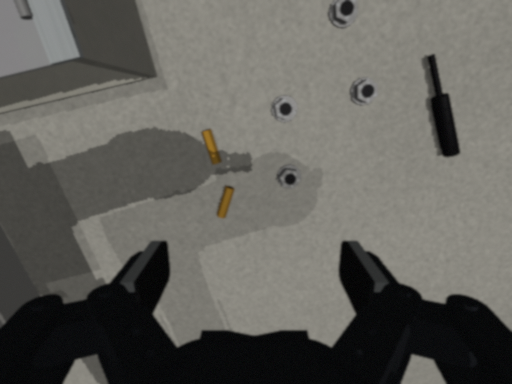

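Call:
{"fn": "apply_moves", "kwargs": {
  "increments": [-0.235,0.26,0,-0.1,50,-0.235,0.26,0,-0.2,50,-0.235,0.26,-0.25,-0.2,50,-0.235,0.26,-0.5,-0.2,50,-0.235,0.26,-0.75,-0.2,50,-0.235,0.26,-0.85,-0.2,50,-0.235,0.26,-0.85,-0.2,50]
}}

```text
time_s: 4.25
ee_pos: [427.2, -117.9, 58.3]
eef_rot: [0.001, 0.959, -0.284, -0.003]
force: [-0.2, -0.4, 0.5]
finger_gap: 50.2
finger_force: 0.0
```

Run:
```python
from h import *
st=bot.read_state(); print(st['time_s'],st['ee_pos'],st['finger_gap'])
s=bot.snapshot('wrist'); save(s,'w2')
masks_poses(s,['standoff0'],9)
```

```text
4.25 [ 427.21713669 -117.8587151    58.26551512] 50.155394380511794
standoff0 0.92 px 195 106 xy [ 508.5 -121.8] sd [ 3.8 13. ] long axis deg 1.3 1291
standoff0 0.79 px 250 198 xy [ 430.7 -116.9] sd [ 4.  13.8] long axis deg 146.5 1071
```

View pics/w2.png

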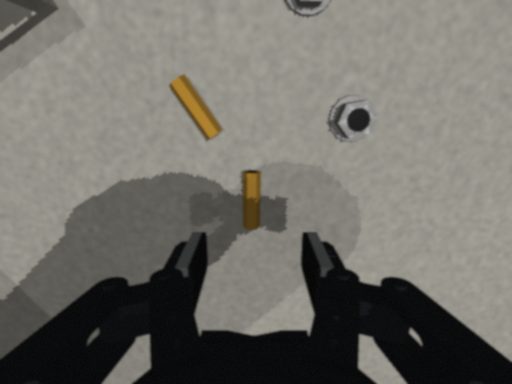

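The standoff at (252,200) lies upright between the fingers and lines up with them, so I go down and grip it.

Call:
{"fn": "apply_moves", "kwargs": {
  "increments": [0,0,-0.15,0,50,0,0,-0.22,0,50,0,0,-0.22,0,50,0,0,-0.22,0,0,0,0,-0.22,0,0,0,0,-0.22,0,0,0,0,-0.22,0,0,0,0,-0.22,0,0,0,0,-0.22,0,0]
}}

```text
time_s: 5.25
ee_pos: [429.5, -118.8, 17.5]
eef_rot: [0.0, 0.959, -0.285, 0.0]
force: [0.1, -0.0, 0.1]
finger_gap: -0.2
finger_force: 0.0
```

Run:
```python
from h import *
s=bot.snapshot('wrist'); save(s,'w3')
masks_poses(s,['standoff0'],9)
s=bot.snapshot('top')
masks_poses(s,['standoff0'],9)
```

```text
standoff0 0.92 px 181 111 xy [ 509.1 -121.9] sd [ 4.  13.2] long axis deg 0.7 2047
standoff0 0.6 px 251 208 xy [ 438.6 -122.6] sd [3.9 8. ] long axis deg 147.2 917
```

View pics/w3.png

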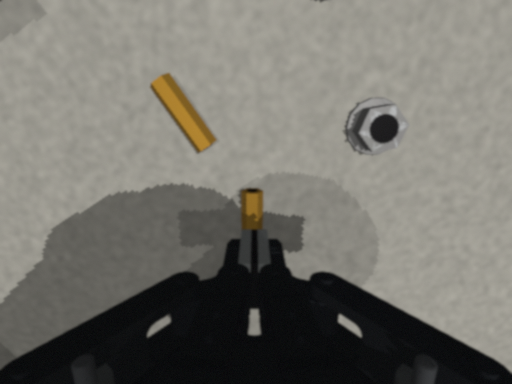

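Run:
```python
from h import *
print(bot.read_state()['ee_pos'])
s=bot.snapshot('wrist')
for z in (3.5,9,14,17.5,22.5,30): print(z,proj(s,[429.5,-118.8,z]), proj(s,[420.3,-112.8,z]))
g=s['img'][195:300:5,255]; print(g.tolist())
```

```text
[ 429.43463193 -118.7732259    17.33856809]
3.5 [254.28999373 220.06964615] [254.30235138 235.44669548]
9 [254.30981959 223.42829498] [254.32218785 239.17919215]
14 [254.32884947 226.65210006] [254.34121043 242.75854576]
17.5 [254.34278393 229.0127024 ] [254.3551287  245.37745407]
22.5 [254.36363269 232.5446398 ] [254.37593613 249.29265078]
30 [254.39717796 238.22746191] [254.40937193 255.58404485]
[[147, 110, 40], [149, 111, 41], [148, 110, 40], [146, 109, 38], [115, 85, 30], [114, 86, 29], [85, 63, 21], [29, 22, 12], [13, 12, 14], [9, 11, 11], [9, 7, 10], [8, 9, 10], [10, 10, 11], [12, 11, 12], [16, 16, 16], [17, 15, 18], [13, 11, 12], [14, 16, 15], [12, 12, 13], [16, 17, 16], [13, 15, 15]]
```

The fingers shut above the standoff, which did not move. I'll reopen, go lower in small steps while watching the force, then close again.

Call:
{"fn": "apply_moves", "kwargs": {
  "increments": [0,0,0,0,40,0,0,0,0,40,0,0,0,0,40,0,0,0,0,40,0,0,-0.01,0,40,0,0,-0.02,0,40,0,0,-0.03,0,40,0,0,-0.03,0,40]
}}

```text
time_s: 6.3
ee_pos: [429.1, -118.8, 10.9]
eef_rot: [0.0, 0.959, -0.285, -0.0]
force: [-0.3, 1.0, 0.5]
finger_gap: 40.0
finger_force: 0.0
```

Call:
{"fn": "apply_moves", "kwargs": {
  "increments": [0,0,0,0,30,0,0,0,0,20,0,0,0,0,14,0,0,0,0,10,0,0,0,0,8,0,0,0,0,8,0,0,0,0,8]
}}

```text
time_s: 7.0
ee_pos: [429.4, -118.8, 11.4]
eef_rot: [0.0, 0.959, -0.285, 0.0]
force: [0.0, -0.4, 0.6]
finger_gap: 7.9
finger_force: 0.0
```

Run:
```python
from h import *
s=bot.snapshot('wrist'); save(s,'w4'); print(bot.read_state()['ee_pos'])
cv2.imwrite('pics/w4c.png',cv2.resize(s['img'][160:300,180:330,::-1],(0,0),fx=4,fy=4))
```

```text
[ 429.40799812 -118.77787959   11.35099555]
```

View pics/w4c.png

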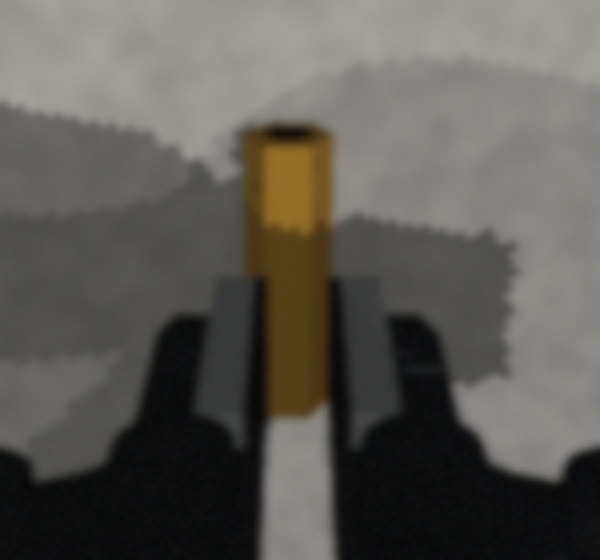

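The gap is 7.9 mm, with the whole 12 mm bar still visible below the tips at crop (295,270). The tips therefore sit higher than stated, so I keep descending.

Call:
{"fn": "apply_moves", "kwargs": {
  "increments": [0,0,0,0,30,0,0,0,0,30,0,0,0,0,30,0,0,0,0,30,0,0,-0.01,0,30,0,0,-0.02,0,30,0,0,-0.03,0,30,0,0,-0.04,0,30,0,0,-0.04,0,30]
}}

```text
time_s: 7.95
ee_pos: [429.2, -118.8, 2.9]
eef_rot: [0.0, 0.959, -0.285, -0.0]
force: [-0.2, 0.4, 0.0]
finger_gap: 30.2
finger_force: 0.0
```

Call:
{"fn": "apply_moves", "kwargs": {
  "increments": [0,0,0,0,20,0,0,0,0,10,0,0,0,0,8,0,0,0,0,8,0,0,0,0,8]
}}

```text
time_s: 8.45
ee_pos: [429.4, -118.8, 3.4]
eef_rot: [0.0, 0.959, -0.285, 0.0]
force: [-0.2, 0.1, 0.5]
finger_gap: 8.2
finger_force: 0.0
```

Run:
```python
from h import *
p=bot.read_state()['ee_pos'];s=bot.snapshot('wrist'); print(p)
cv2.imwrite('pics/w5c.png',cv2.resize(s['img'][160:300,180:330,::-1],(0,0),fx=4,fy=4))
c=np.array([np.cos(np.radians(57)),np.sin(np.radians(57))]); f=np.array([c[1],-c[0]])
for z in range(-10,50,6):
  r=[]
  for sgn in (4.1,-4.1):
    for k in (11,-11): 
      q=proj(s,[*(p[:2]+c*sgn+f*k),z]); r.append(np.round((q-[180,160])*4))
  print(z,*r)
```

```text
[ 429.44710936 -118.76641802    3.38708339]
-10 [272. 178.] [273. 304.] [323. 178.] [322. 303.]
-4 [271. 191.] [272. 320.] [324. 191.] [323. 320.]
2 [270. 205.] [271. 338.] [325. 205.] [324. 337.]
8 [269. 220.] [271. 356.] [326. 220.] [325. 356.]
14 [268. 236.] [270. 376.] [327. 235.] [326. 376.]
20 [267. 253.] [269. 397.] [328. 252.] [327. 397.]
26 [266. 271.] [268. 420.] [329. 271.] [329. 420.]
32 [265. 291.] [267. 445.] [331. 290.] [330. 444.]
38 [264. 312.] [266. 471.] [332. 312.] [331. 471.]
44 [263. 335.] [265. 499.] [334. 335.] [333. 499.]
```

View pics/w5c.png

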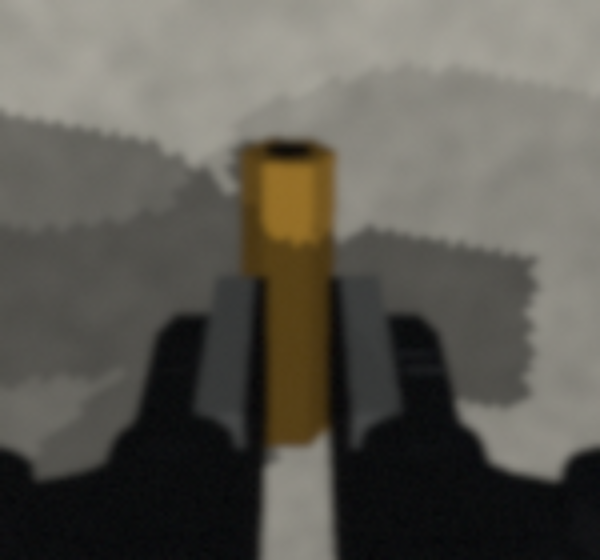

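Projecting the pad's front edge (crop row 277) puts the tips near z≈28 with the TCP reading 3.4. They really are about 25 mm *above* the reported TCP, so I continue down with force checks.

Call:
{"fn": "apply_moves", "kwargs": {
  "increments": [0,0,0,0,30,0,0,0,0,30,0,0,0,0,30,0,0,-0.02,0,30,0,0,-0.04,0,30,0,0,-0.06,0,30,0,0,-0.08,0,30,0,0,-0.08,0,30]
}}

```text
time_s: 9.3
ee_pos: [428.9, -118.8, -13.5]
eef_rot: [0.0, 0.959, -0.285, -0.001]
force: [-0.6, -0.1, -0.5]
finger_gap: 29.9
finger_force: 0.0
```

Call:
{"fn": "apply_moves", "kwargs": {
  "increments": [0,0,0,0,20,0,0,0,0,10,0,0,0,0,8,0,0,0,0,8,0,0,0,0,8]
}}

```text
time_s: 9.8
ee_pos: [429.5, -118.8, -12.5]
eef_rot: [-0.0, 0.959, -0.285, 0.0]
force: [0.8, -0.4, 0.6]
finger_gap: 9.1
finger_force: 40.6
```

Contact at last. The grip is on the bar's upper facets, so I reopen, go 7 mm lower and close fully.

Call:
{"fn": "apply_moves", "kwargs": {
  "increments": [0,0,0,0,30,0,0,0,0,30,0,0,0,0,30,0,0,-0.015,0,30,0,0,-0.025,0,30,0,0,-0.035,0,30,0,0,-0.035,0,30,0,0,-0.035,0,0,0,0,-0.035,0,0,0,0,-0.035,0,0,0,0,-0.035,0,0,0,0,-0.035,0,0,0,0,-0.035,0,0]
}}

```text
time_s: 11.1
ee_pos: [429.7, -118.8, -19.2]
eef_rot: [0.0, 0.959, -0.285, 0.0]
force: [0.7, 0.6, 4.8]
finger_gap: 10.9
finger_force: 59.3
```

Call:
{"fn": "apply_moves", "kwargs": {
  "increments": [0,0,0.1,0,0,0,0,0.35,0,0,0,0,0.6,0,0,0,0,0.92,0,0,0,0,0.92,0,0,0,0.2,0.92,0,0,0,0.4,0.92,0,0,0,0.6,0.92,0,0,0,0.8,0.92,0,0,0,1,0.92,0,0,0,1,0.92,0,0]
}}

```text
time_s: 12.2
ee_pos: [428.6, 84.7, 162.9]
eef_rot: [0.0, 0.959, -0.283, -0.001]
force: [0.0, -0.5, -1.1]
finger_gap: 10.5
finger_force: 58.8
```

Call:
{"fn": "apply_moves", "kwargs": {
  "increments": [0,0.2,0,0,0,0,0.34,0,0,0,0,0.34,0,0,0,0,0.34,-0.15,0,0,0,0.34,-0.28,0,0,0,0.34,-0.28,0,0]
}}

```text
time_s: 12.8
ee_pos: [427.3, 147.5, 103.9]
eef_rot: [0.003, 0.958, -0.285, -0.003]
force: [0.0, -0.7, -0.3]
finger_gap: 10.6
finger_force: 58.8
```

Run:
```python
from h import *
print(bot.read_state()['ee_pos'],bot.read_state()['finger_gap'],bot.read_state()['finger_force'])
s=bot.snapshot('wrist');save(s,'w6')
for n in ('handle_side_bin','hinge_side_bin','door_handle','door_hinge'):
    for d in bot.landmark_of(s,n): print(n,np.round(d['location'],1),round(d['score'],2))
masks_poses(s,['standoff0'],130)
s=bot.snapshot('top')
masks_poses(s,['standoff0'],9)
masks_poses(s,['nut0'],10)
```

```text
[427.2830251  147.45752493 103.92169095] 10.571062179734398 58.82287636399269
handle_side_bin [439.8 156.6 106.8] 0.83
hinge_side_bin [539. 149. 105.] 0.74
standoff0 0.74 px 253 249 xy [427.6 148. ] sd [ 3.4 14.9] long axis deg 146.5 1924
standoff0 0.42 px 305 224 xy [ 504.9 -121.5] sd [ 3.9 12.8] long axis deg 0.4 71
nut0 0.69 px 337 247 xy [ 437.9 -210.2] sd [8.2 8.7] long axis deg 166.9 105
nut0 0.66 px 375 218 xy [ 522.3 -328.3] sd [8.6 9.1] long axis deg 119.9 110
nut0 0.65 px 369 187 xy [ 614.7 -318. ] sd [8.4 8.8] long axis deg 118.3 100
nut0 0.65 px 340 216 xy [ 527.1 -224.3] sd [8.1 8.8] long axis deg 117.2 100
```

View pics/w6.png

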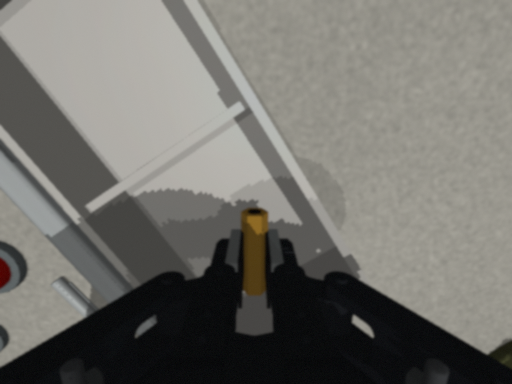

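The standoff hangs inside the handle-side bin at (255,250). I release it and go for the second.

Call:
{"fn": "apply_moves", "kwargs": {
  "increments": [0,0,0,0,30,0,0,0,0,30,0,0,0,0,30,0,0,0,0,30,0,0,0.2,0,30,0,0,0.4,0,30,0,0,0.4,0,30,0.1,-0.25,0.4,0.09,40,0.2,-0.5,0.4,0.18,50,0.3,-0.75,0.4,0.27,50,0.4,-1,0.4,0.36,50,0.4,-1,0.4,0.38,50,0.4,-1,0.4,0.38,50]
}}

```text
time_s: 14.55
ee_pos: [510.0, -55.3, 187.5]
eef_rot: [0.001, 1.0, 0.008, -0.001]
force: [-0.8, 0.0, -0.4]
finger_gap: 50.2
finger_force: 0.0
```

Run:
```python
from h import *
print(bot.read_state()['ee_pos'])
s=bot.snapshot('wrist')
masks_poses(s,['standoff0'],9);masks_poses(s,['nut0'],10)
s=bot.snapshot('top')
masks_poses(s,['standoff0'],113)
```

```text
[509.95028879 -55.26750273 187.50961454]
standoff0 0.65 px 28 276 xy [355.3 244.6] sd [ 5.5 18.7] long axis deg 148.4 598
standoff0 0.59 px 308 168 xy [ 509.  -120.1] sd [ 4.1 13.3] long axis deg 2.0 448
nut0 0.95 px 482 158 xy [ 524.4 -324.6] sd [ 8.1 10.4] long axis deg 73.9 749
nut0 0.85 px 374 220 xy [ 443.  -208.2] sd [8.1 9.5] long axis deg 44.8 561
nut0 0.63 px 494 73 xy [ 617.6 -314.9] sd [8.  9.8] long axis deg 98.2 890
```

Call:
{"fn": "apply_moves", "kwargs": {
  "increments": [0,-0.2,0,0,50,0,-0.352,-0.1,0,50,0,-0.352,-0.3,0,50,0,-0.352,-0.55,0,50,0,-0.352,-0.8,0,50,0,-0.352,-0.9,0,50,0,-0.352,-0.95,0,40,0,-0.352,-1,0,40,0,-0.352,-1,0,40]
}}

```text
time_s: 15.7
ee_pos: [509.7, -120.5, -11.6]
eef_rot: [-0.0, 1.0, 0.01, 0.0]
force: [0.1, 0.3, -0.1]
finger_gap: 39.9
finger_force: 0.0
```

Call:
{"fn": "apply_moves", "kwargs": {
  "increments": [0,0,-0.02,0,40,0,0,-0.04,0,40,0,0,-0.04,0,0,0,0,-0.04,0,0,0,0,-0.04,0,0,0,0,-0.04,0,0,0,0,-0.04,0,0,0,0,-0.04,0,0,0,0,-0.04,0,0]
}}

```text
time_s: 16.6
ee_pos: [509.8, -121.2, -19.1]
eef_rot: [0.0, 1.0, 0.01, 0.0]
force: [-0.1, 0.1, 4.1]
finger_gap: 10.7
finger_force: 59.0
```

Call:
{"fn": "apply_moves", "kwargs": {
  "increments": [0,0,0.1,0,0,0,0,0.35,0,0,0,0,0.6,0,0,0,0,0.92,0,0,-0.05,0,0.92,0,0,-0.1,0.2,0.92,0,0,-0.2,0.4,0.92,0,0,-0.27,0.6,0.92,0,0,-0.27,0.8,0.92,0,0,-0.27,1,0.92,0,0,-0.27,1,0.92,0,0]
}}

```text
time_s: 17.7
ee_pos: [454.6, 82.3, 163.2]
eef_rot: [-0.0, 1.0, 0.012, -0.001]
force: [0.4, -0.0, 0.1]
finger_gap: 10.9
finger_force: 58.8
```

Call:
{"fn": "apply_moves", "kwargs": {
  "increments": [0,0.2,0,0,0,0,0.35,0,0,0,0,0.35,0,0,0,0,0.35,-0.15,0,0,0,0.35,-0.26,0,0,0,0.35,-0.26,0,0,0,0.35,-0.26,0,0]
}}

```text
time_s: 18.4
ee_pos: [455.6, 148.0, 112.7]
eef_rot: [0.0, 1.0, 0.009, -0.0]
force: [-0.4, 0.1, 0.1]
finger_gap: 10.8
finger_force: 58.9
```

Run:
```python
from h import *
print(bot.read_state()['ee_pos'],bot.read_state()['finger_gap'],bot.read_state()['finger_force'])
s=bot.snapshot('wrist');save(s,'w7')
masks_poses(s,['standoff0'],113)
```

```text
[455.55429757 148.02822637 112.67481109] 10.836473854828874 58.88619303703308
standoff0 0.87 px 253 249 xy [441.7 148.3] sd [ 4.  17.6] long axis deg 0.9 1896
```

View pics/w7.png

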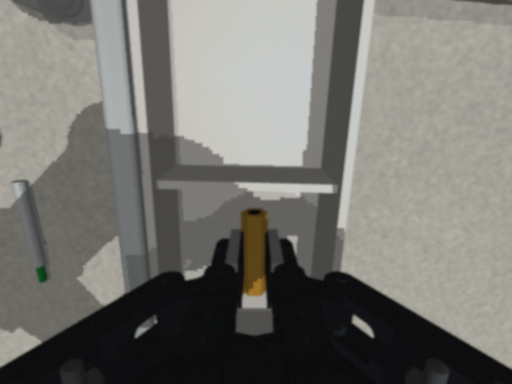

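The second standoff is over the handle-side bin at (255,250). I release it and go to the nuts.

Call:
{"fn": "apply_moves", "kwargs": {
  "increments": [0,0,0,0,30,0,0,0,0,30,0,0,0,0,30,0,0,0,0,30,0,0,0.2,0,30,0,0,0.37,0,30,0,0,0.37,0,30,0,-0.25,0.37,0,40,0,-0.5,0.37,0,50,0,-0.75,0.37,0,50,0,-1,0.37,0,50,0,-1,0.37,0,50]
}}

```text
time_s: 19.7
ee_pos: [454.8, -56.0, 186.5]
eef_rot: [0.001, 1.0, 0.006, 0.0]
force: [0.1, -0.1, 0.3]
finger_gap: 50.1
finger_force: 0.0
```

Call:
{"fn": "apply_moves", "kwargs": {
  "increments": [0,-0.25,0,0,50,0,-0.5,0,0,50,0,-0.75,0,0,50,0,-0.8,0,0,50,0,-0.8,0,0,50]
}}

```text
time_s: 20.2
ee_pos: [455.1, -212.4, 185.7]
eef_rot: [-0.0, 1.0, 0.008, -0.001]
force: [0.9, 0.4, -0.3]
finger_gap: 50.3
finger_force: 0.0
```

Run:
```python
from h import *
print(bot.read_state()['ee_pos'])
s=bot.snapshot('wrist');save(s,'w8')
masks_poses(s,['nut0'],10)
# rectified top views at z=16 of each nut, 60mm square, 5px/mm; img up=+x, right=-y
out=[]
for c in [(439,-210),(528.5,-225),(526,-329),(617,-318)]:
    src=np.float32([proj(s,[c[0]+dx,c[1]+dy,16]) for dx,dy in ((25,25),(25,-25),(-25,-25),(-25,25))])
    out.append(cv2.warpPerspective(s['img'],cv2.getPerspectiveTransform(src,np.float32([[0,0],[350,0],[350,350],[0,350]])),(350,350)))
o=np.vstack([np.hstack(out[:2]),np.hstack(out[2:])])
cv2.imwrite('pics/nuts.png',cv2.resize(o[:,:,::-1],(600,600)))
```

```text
[ 455.09720066 -212.35521747  185.66995688]
nut0 0.95 px 252 177 xy [ 442.5 -210.9] sd [8.4 8.5] long axis deg 151.9 610
nut0 0.9 px 356 107 xy [ 524.2 -325.3] sd [8.2 8.3] long axis deg 82.6 705
nut0 0.86 px 358 14 xy [ 615.8 -316.4] sd [7.7 8.9] long axis deg 96.6 925
nut0 0.57 px 267 101 xy [ 529.3 -225.7] sd [8.1 8.5] long axis deg 20.4 736
```

View pics/nuts.png

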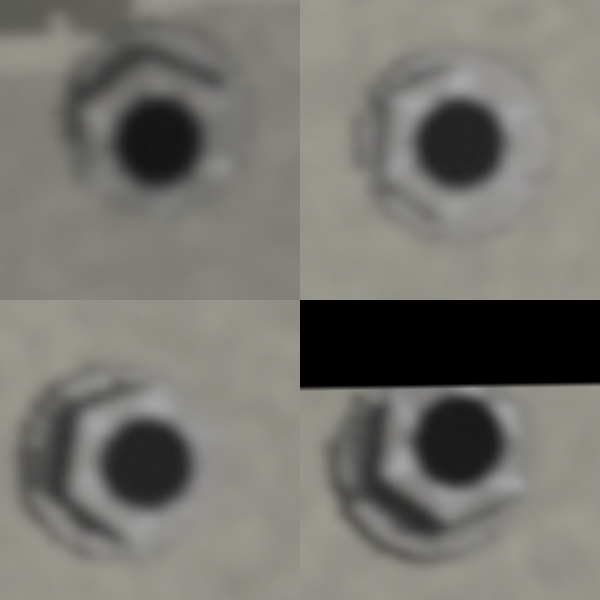

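All four nuts show clearly. Hole centres in the tiles are near (160,142), (459,142), (147,463) and (459,441), and the flats need closing angles of about 99, 90, 80 and 84 deg. First the near nut.

Call:
{"fn": "apply_moves", "kwargs": {
  "increments": [-0.075,0,-0.1,0.09,50,-0.075,0,-0.3,0.09,50,-0.075,0,-0.55,0.09,50,-0.075,0,-0.8,0.09,50,-0.075,0,-0.9,0.09,50,-0.075,0,-0.95,0.09,50,-0.075,0,-1,0.09,50,-0.075,0,-1,0.09,50,-0.075,0,-1,0.09,0,-0.075,0,-1,0.09,0,-0.075,0,-1,0.09,0,-0.075,0,-1,0.09,0,-0.075,0,-1,0.09,0,-0.075,0,-1,0.09,0]
}}

```text
time_s: 21.7
ee_pos: [441.7, -211.4, -11.8]
eef_rot: [0.0, 0.997, 0.08, 0.001]
force: [-0.1, 2.0, 6.0]
finger_gap: 21.7
finger_force: 59.5
```

Call:
{"fn": "apply_moves", "kwargs": {
  "increments": [0,0,0.1,0,0,0,0,0.35,0,0,0,0,0.6,0,0,0,0,0.9,0,0,0,0.2,0.9,-0.05,0,0.1,0.4,0.9,-0.09,0,0.2,0.6,0.9,-0.09,0,0.3,0.8,0.9,-0.09,0,0.4,1,0.9,-0.09,0,0.4,1,0.9,-0.09,0]
}}

```text
time_s: 22.7
ee_pos: [521.4, -7.4, 165.4]
eef_rot: [-0.0, 1.0, 0.011, -0.001]
force: [-0.3, -0.0, -1.5]
finger_gap: 21.7
finger_force: 59.0
```

Call:
{"fn": "apply_moves", "kwargs": {
  "increments": [0,0.25,0,0,0,0,0.5,0,0,0,0,0.75,0,0,0,0,0.81,0,0,0,0,0.81,0,0,0,0,0.81,-0.15,0,0,0,0.81,-0.29,0,0,0,0.81,-0.29,0,0,0,0.81,-0.29,0,0]
}}

```text
time_s: 23.6
ee_pos: [520.7, 149.5, 109.2]
eef_rot: [0.0, 1.0, 0.009, 0.0]
force: [0.5, 0.2, 0.2]
finger_gap: 21.7
finger_force: 59.1
```

Run:
```python
from h import *
print(bot.read_state()['ee_pos'],bot.read_state()['finger_gap'],bot.read_state()['finger_force'])
s=bot.snapshot('wrist');save(s,'w9')
masks_poses(s,['standoff0','nut0'],113)
s=bot.snapshot('top'); masks_poses(s,['nut0'],10)
```

```text
[520.73597    149.47577056 109.18909015] 21.740010503010744 59.134442259091884
standoff0 0.68 px 226 319 xy [457.9 166.9] sd [1.7 4.2] long axis deg 175.8 161
standoff0 0.47 px 264 330 xy [449.6 141.5] sd [1.6 2.9] long axis deg 114.1 94
standoff0 0.4 px 217 168 xy [555.7 169.9] sd [37.2 45.5] long axis deg 46.0 48000
nut0 0.77 px 253 243 xy [513.2 150. ] sd [ 7.2 11. ] long axis deg 1.5 2409
nut0 0.61 px 369 187 xy [ 615.4 -317.5] sd [7.8 8.2] long axis deg 121.3 86
nut0 0.46 px 340 217 xy [ 526.7 -224.8] sd [8.7 9.5] long axis deg 118.9 116
```

View pics/w9.png

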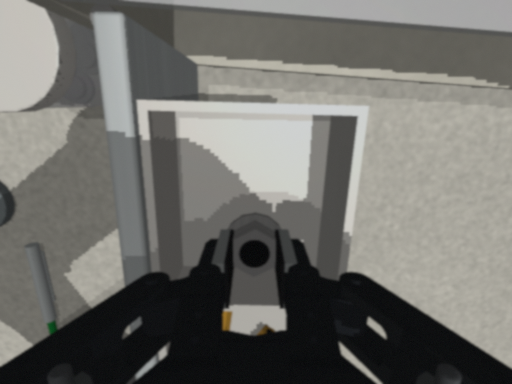

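Both standoffs show in their bin at (226,319) and (262,330), and the nut hangs over the hinge-side bin at (255,255). I release it and fetch the second nut.

Call:
{"fn": "apply_moves", "kwargs": {
  "increments": [0,0,0,0,40,0,0,0,0,40,0,0,0,0,40,0,0,0.2,0,40,0,0,0.37,0,40,0,0,0.37,0,40,0,-0.25,0.37,0,40,0,-0.5,0.37,0,50,0,-0.75,0.37,0,50,0.05,-1,0.37,0,50,0.05,-1,0.37,0,50]
}}

```text
time_s: 24.95
ee_pos: [530.3, -54.0, 182.2]
eef_rot: [0.001, 1.0, 0.007, -0.0]
force: [-0.0, 1.1, -0.1]
finger_gap: 49.9
finger_force: 0.0
```

Call:
{"fn": "apply_moves", "kwargs": {
  "increments": [0,-0.25,0,0,50,0,-0.5,0,0,50,0,-0.75,0,0,50,0,-0.888,0,0,50,0,-0.888,0,0,50]
}}

```text
time_s: 25.45
ee_pos: [529.8, -229.5, 181.4]
eef_rot: [0.0, 1.0, 0.007, -0.001]
force: [-0.3, 1.5, -0.1]
finger_gap: 50.0
finger_force: 0.0
```

Run:
```python
from h import *
print(bot.read_state()['ee_pos'])
s=bot.snapshot('wrist')
masks_poses(s,['nut0'],10)
for d in bot.landmark_of(s,'nut0'): print(np.round(d['location'],1),round(d['score'],2))
s=bot.snapshot('top')
for d in bot.landmark_of(s,'nut0'): print(np.round(d['location'],1),round(d['score'],2))
```

```text
[ 529.81017432 -229.54527647  181.42307153]
nut0 0.97 px 336 172 xy [ 525.5 -326. ] sd [8.2 8.7] long axis deg 55.2 625
nut0 0.9 px 335 88 xy [ 618.3 -316.8] sd [8.1 8.4] long axis deg 90.0 767
nut0 0.85 px 250 166 xy [ 531.3 -225.7] sd [8.  8.1] long axis deg 22.0 586
[ 529.1 -224.6   10.6] 0.92
[ 619.6 -320.9    5.2] 0.73
[ 528.7 -330.4    9.1] 0.63
[ 523.2 -229.1    8.4] 0.66
[516.6 157.3 116. ] 0.65
[ 523.6 -326.9   11.7] 0.45
```

Call:
{"fn": "apply_moves", "kwargs": {
  "increments": [0,0,-0.2,0,50,0,0,-0.45,0,50,0,0,-0.7,0,50,0,0,-0.87,0,50,0,0,-0.93,0,50,0,0,-0.98,0,50,0,0,-0.98,0,50,0,0,-0.98,0,0,0,0,-0.98,0,0,0,0,-0.98,0,0,0,0,-0.98,0,0,0,0,-0.98,0,0,0,0,-0.98,0,0]
}}

```text
time_s: 27.0
ee_pos: [532.0, -227.1, -11.1]
eef_rot: [0.001, 1.0, 0.01, 0.002]
force: [-0.2, 1.3, 7.3]
finger_gap: 21.9
finger_force: 59.0
```

Call:
{"fn": "apply_moves", "kwargs": {
  "increments": [0,0,0.1,0,0,0,0,0.35,0,0,0,0,0.6,0,0,0,0,0.9,0,0,0,0.2,0.9,0,0,0,0.4,0.9,0,0,0.1,0.6,0.9,0,0,0.18,0.8,0.9,0,0,0.18,1,0.9,0,0,0.18,1,0.9,0,0]
}}

```text
time_s: 28.0
ee_pos: [566.6, -22.8, 166.4]
eef_rot: [-0.001, 1.0, 0.012, 0.0]
force: [0.1, 0.2, -0.7]
finger_gap: 21.3
finger_force: 59.1
```

Call:
{"fn": "apply_moves", "kwargs": {
  "increments": [0,0.25,0,0,0,0,0.5,0,0,0,0,0.75,0,0,0,0,0.888,0,0,0,0,0.888,0,0,0,0,0.888,-0.15,0,0,0,0.888,-0.28,0,0,0,0.888,-0.28,0,0,0,0.888,-0.28,0,0]
}}

```text
time_s: 28.9
ee_pos: [566.7, 149.9, 111.3]
eef_rot: [0.0, 1.0, 0.009, 0.0]
force: [0.0, 0.4, -0.3]
finger_gap: 21.7
finger_force: 59.2
```

Call:
{"fn": "apply_moves", "kwargs": {
  "increments": [0,0,0,0,40,0,0,0,0,40,0,0,0,0,40,0,0,0.2,0,40,0,0,0.37,0,40,0,0,0.37,0,40,-0.05,-0.25,0.37,0,40,-0.1,-0.5,0.37,0,50,-0.15,-0.75,0.37,0,50,-0.2,-1,0.37,0,50,-0.2,-1,0.37,0,50]
}}

```text
time_s: 30.0
ee_pos: [525.6, -53.4, 185.7]
eef_rot: [0.0, 1.0, 0.007, 0.001]
force: [-0.1, 0.0, 0.9]
finger_gap: 49.9
finger_force: 0.0
```

Call:
{"fn": "apply_moves", "kwargs": {
  "increments": [0,-0.25,0,-0.06,50,0,-0.5,0,-0.12,50,0,-0.75,0,-0.12,50,0,-1,0,-0.12,50,0,-1,0,-0.12,50]
}}

```text
time_s: 30.5
ee_pos: [525.5, -253.9, 183.9]
eef_rot: [0.0, 0.996, -0.088, -0.0]
force: [0.0, 1.7, -0.9]
finger_gap: 49.9
finger_force: 0.0
```

Run:
```python
from h import *
print(bot.read_state()['ee_pos'])
s=bot.snapshot('wrist')
masks_poses(s,['nut0'],10)
for d in bot.landmark_of(s,'nut0'): print(np.round(d['location'],1),round(d['score'],2))
s=bot.snapshot('top')
for n in ('nut0','standoff0'):
  for d in bot.landmark_of(s,n): print(n,np.round(d['location'],1),round(d['score'],2))
```

```text
[ 525.50972434 -253.88534542  183.92649184]
nut0 0.83 px 297 74 xy [ 617.9 -317.5] sd [7.9 8. ] long axis deg 160.1 731
nut0 0.56 px 315 156 xy [ 525.9 -326.7] sd [7.9 8.3] long axis deg 51.2 603
[ 621.3 -320.6    6.1] 0.97
[ 527.5 -329.5    4.3] 0.75
nut0 [562.5 153.5 115.4] 0.7
nut0 [517.3 156.2 112.9] 0.69
nut0 [500.9 410.8  27.3] 0.69
nut0 [ 521.4 -327.9   10. ] 0.6
standoff0 [449.9 173.8 110.3] 0.53
standoff0 [429.  150.5 114.8] 0.45
```

Call:
{"fn": "apply_moves", "kwargs": {
  "increments": [0,-0.2,0,0,50,0,-0.395,-0.1,0,50,0,-0.395,-0.3,0,50,0,-0.395,-0.55,0,50,0,-0.395,-0.8,0,50,0,-0.395,-0.9,0,50,0,-0.395,-0.95,0,50,0,-0.395,-0.99,0,50,0,-0.395,-0.99,0,50,0,-0.395,-0.99,0,0,0,-0.395,-0.99,0,0,0,-0.395,-0.99,0,0,0,-0.395,-0.99,0,0,0,-0.395,-0.99,0,0,0,-0.395,-0.99,0,0]
}}

```text
time_s: 32.3
ee_pos: [527.7, -328.6, -11.5]
eef_rot: [0.001, 0.996, -0.084, 0.002]
force: [-0.1, 0.9, 6.4]
finger_gap: 21.8
finger_force: 59.5
```

Call:
{"fn": "apply_moves", "kwargs": {
  "increments": [0,0,0.1,0,0,0,0,0.35,0,0,0,0,0.6,0,0,0,0,0.9,0,0,0,0.2,0.9,0,0,0,0.4,0.9,0,0,0,0.6,0.9,0,0,0.075,0.8,0.9,0,0,0.075,1,0.9,0,0,0.075,1,0.9,0,0]
}}

```text
time_s: 33.3
ee_pos: [541.7, -124.4, 166.5]
eef_rot: [-0.001, 0.997, -0.082, 0.0]
force: [-0.5, -0.3, -0.3]
finger_gap: 21.6
finger_force: 59.1
```

Call:
{"fn": "apply_moves", "kwargs": {
  "increments": [0,0.15,0,-0.09,0,0,0.3,0,-0.18,0,0,0.45,0,-0.27,0,0,0.6,0,-0.36,0,0,0.75,0,-0.45,0,0,0.9,0,-0.54,0,0,1,0,-0.63,0,0,1,0,-0.72,0,0,1,0,-0.81,0,0,1,0,-0.89,0,0,1,0,-0.89,0]
}}

```text
time_s: 34.4
ee_pos: [541.4, 71.5, 166.4]
eef_rot: [0.0, 0.708, -0.706, -0.0]
force: [0.8, -0.2, -0.1]
finger_gap: 22.0
finger_force: 59.1
```

Call:
{"fn": "apply_moves", "kwargs": {
  "increments": [0,0.2,0,0,0,0,0.275,0,0,0,0,0.275,0,0,0,0,0.275,-0.15,0,0,0,0.275,-0.26,0,0,0,0.275,-0.26,0,0,0,0.275,-0.26,0,0]
}}

```text
time_s: 35.1
ee_pos: [541.7, 126.0, 115.1]
eef_rot: [0.0, 0.708, -0.706, 0.0]
force: [0.1, -0.2, 0.5]
finger_gap: 21.7
finger_force: 59.1
```

Run:
```python
from h import *
st=bot.read_state(); print(st['ee_pos'],st['eef_rot'],st['finger_gap'],st['finger_force'],st['joint_positions'])
s=bot.snapshot('top')
for n in ('nut0','standoff0'):
  for d in bot.landmark_of(s,n): print(n,np.round(d['location'],1),round(d['score'],2))
```

```text
[541.67687116 126.02932514 115.06088175] [ 2.27041308e-04  7.08481886e-01 -7.05728854e-01  3.87188292e-04] 21.729551102331644 59.079117542132735 [ 5.90319093e-01 -6.63781442e-02 -1.96094679e-01  8.55437507e-04
 -1.44137355e+00 -5.86536245e-01]
nut0 [ 6.182e+02 -3.205e+02 -1.000e-01] 0.67
nut0 [515.6 157.6 115. ] 0.57
standoff0 [426.7 153.8 120.3] 0.59
standoff0 [380.7 251.  106.1] 0.56
standoff0 [452.8 174.2 110.4] 0.4
```

Call:
{"fn": "apply_moves", "kwargs": {
  "increments": [0,0,0,0,34,0,0,0,0,34,0,0,0,0,34,0,0,0.2,0,34,0,0,0.35,0,34,0,0,0.35,0,34,0,-0.25,0.35,0.08,40,0,-0.5,0.35,0.16,50,0,-0.75,0.35,0.24,50,0,-1,0.35,0.267,50,0,-1,0.35,0.267,50]
}}

```text
time_s: 36.35
ee_pos: [540.8, -78.1, 184.4]
eef_rot: [0.0, 0.838, -0.545, 0.0]
force: [0.8, 0.0, -0.3]
finger_gap: 50.0
finger_force: 0.0
```

Call:
{"fn": "apply_moves", "kwargs": {
  "increments": [0.1,-0.25,0,0,50,0.2,-0.5,0,0,50,0.3,-0.75,0,0,50,0.39,-1,0,0,50,0.39,-1,0,0,50]
}}

```text
time_s: 36.85
ee_pos: [619.6, -276.7, 182.1]
eef_rot: [0.001, 0.839, -0.545, -0.001]
force: [-0.0, 0.5, -0.8]
finger_gap: 49.8
finger_force: 0.0
```

Run:
```python
from h import *
print(bot.read_state()['ee_pos'])
s=bot.snapshot('wrist')
masks_poses(s,['nut0'],10)
for d in bot.landmark_of(s,'nut0'): print(np.round(d['location'],1),round(d['score'],2))
s=bot.snapshot('top')
for n in ('nut0','standoff0'):
  for d in bot.landmark_of(s,n): print(n,np.round(d['location'],1),round(d['score'],2))
```

```text
[ 619.60295312 -276.7264241   182.08837793]
nut0 0.86 px 269 133 xy [ 619.3 -320.2] sd [7.4 7.9] long axis deg 142.1 578
[ 617.8 -322.5    7.3] 0.94
nut0 [ 620.  -320.2    1.8] 0.65
nut0 [539.8 127.2 122.6] 0.63
nut0 [517.6 156.4 114.7] 0.54
nut0 [561.7 150.1 112.3] 0.41
standoff0 [429.7 150.8 120.7] 0.49
standoff0 [453.2 172.1 108.4] 0.44
```

Call:
{"fn": "apply_moves", "kwargs": {
  "increments": [0,-0.237,0,0,50,0,-0.237,-0.1,0,50,0,-0.237,-0.3,0,50,0,-0.237,-0.55,0,50,0,-0.237,-0.8,0,50,0,-0.237,-0.9,0,50,0,-0.237,-0.95,0,50,0,-0.237,-0.99,0,50,0,-0.237,-0.99,0,50,0,-0.237,-0.99,0,0,0,-0.237,-0.99,0,0,0,-0.237,-0.99,0,0,0,-0.237,-0.99,0,0,0,-0.237,-0.99,0,0,0,-0.237,-0.99,0,0]
}}

```text
time_s: 38.65
ee_pos: [620.6, -321.0, -11.3]
eef_rot: [-0.0, 0.84, -0.543, 0.002]
force: [-0.0, 1.1, 6.8]
finger_gap: 21.6
finger_force: 59.5
```

Call:
{"fn": "apply_moves", "kwargs": {
  "increments": [0,0,0.1,0,0,0,0,0.35,0,0,0,0,0.6,0,0,0,0,0.9,0,0,-0.1,0.2,0.9,0,0,-0.2,0.4,0.9,0,0,-0.3,0.6,0.9,0,0,-0.39,0.8,0.9,0,0,-0.39,1,0.9,0,0,-0.39,1,0.9,0,0]
}}

```text
time_s: 39.65
ee_pos: [541.3, -116.9, 167.1]
eef_rot: [-0.001, 0.841, -0.541, 0.0]
force: [1.9, 0.3, -0.7]
finger_gap: 21.4
finger_force: 59.0
```

Call:
{"fn": "apply_moves", "kwargs": {
  "increments": [0,0.25,0,-0.07,0,0,0.5,0,-0.14,0,0,0.75,0,-0.21,0,0,1,0,-0.267,0,0,1,0,-0.267,0]
}}

```text
time_s: 40.15
ee_pos: [541.1, 83.9, 165.9]
eef_rot: [-0.0, 0.709, -0.705, -0.001]
force: [0.4, 0.4, -1.1]
finger_gap: 21.6
finger_force: 59.0
```

Call:
{"fn": "apply_moves", "kwargs": {
  "increments": [0,0.25,0,0,0,0,0.42,0,0,0,0,0.42,0,0,0,0,0.42,-0.15,0,0,0,0.42,-0.24,0,0,0,0.42,-0.24,0,0,0,0.42,-0.24,0,0]
}}

```text
time_s: 40.85
ee_pos: [541.8, 162.5, 119.0]
eef_rot: [0.0, 0.708, -0.706, 0.0]
force: [0.3, 0.8, 0.3]
finger_gap: 21.5
finger_force: 59.0
```

Call:
{"fn": "apply_moves", "kwargs": {
  "increments": [0,0,0,0,34,0,0,0,0,34,0,0,0,0,34,0,0,0.2,0,34,0,0,0.45,0,34,-0.2,0.25,0.5,0,0,-0.2,0.5,0.5,0,0,-0.2,0.6,0.5,0,0,-0.2,0.6,0.5,0,0]
}}

```text
time_s: 41.75
ee_pos: [500.5, 286.8, 218.1]
eef_rot: [0.0, 0.71, -0.705, -0.0]
force: [-0.0, -0.9, -0.8]
finger_gap: 0.1
finger_force: 0.0
```

Run:
```python
from h import *
print(bot.read_state()['ee_pos'])
s=bot.snapshot('wrist'); save(s,'w10')
t=bot.snapshot('top')
for n in ('nut0','standoff0','door_hinge','door_handle','purge_top'):
  for S in (s,t):
    for d in bot.landmark_of(S,n): print(n,np.round(d['location'],1),round(d['score'],2))
```

```text
[500.49440905 286.7536798  218.07348926]
nut0 [506.9 178.5 113.4] 0.89
nut0 [541.8 165.4 120.5] 0.81
nut0 [563.4 153.4 117.3] 0.61
nut0 [562.5 147.5 116.9] 0.69
nut0 [508.1 178.4 116.4] 0.68
nut0 [544.2 165.6 118.3] 0.58
nut0 [542.3 148.  108.7] 0.54
nut0 [539.  129.3 119.5] 0.43
standoff0 [458.4 171.6 113.6] 0.74
standoff0 [425.9 149.7 114.6] 0.63
standoff0 [564.2 153.1 115.5] 0.57
standoff0 [452.7 173.  110.4] 0.62
standoff0 [428.9 149.4 120.4] 0.39
door_hinge [626.  210.2   1.1] 0.84
door_handle [376.7 246.7 105.9] 0.82
door_handle [377.6 248.7 105.8] 0.8
door_handle [541.3 148.7 107.4] 0.58
purge_top [596.2 405.9  26. ] 0.89
purge_top [436.6 491.1  20.1] 0.41
purge_top [497.1 410.8  26.8] 0.39
```

View pics/w10.png

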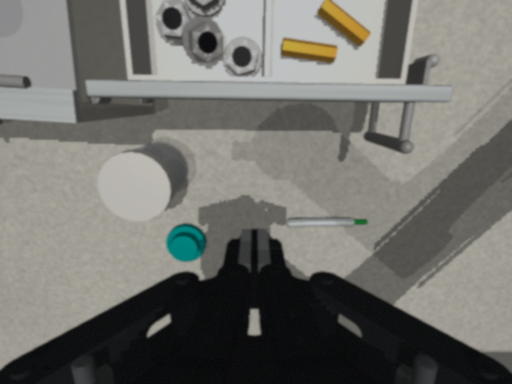

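Four nuts are in the hinge-side bin at about (172,18), (207,40), (242,55) and (205,5), and two standoffs in the handle-side bin at (309,48) and (345,20). Next I go to the outer face of the door.

Call:
{"fn": "apply_moves", "kwargs": {
  "increments": [-0.2,-0.1,0,0,0,-0.35,-0.17,0,0,0,-0.35,-0.17,0,0,0,-0.35,-0.17,-0.2,0,0,-0.35,-0.17,-0.4,0,0,-0.35,-0.17,-0.517,0,0,-0.35,-0.17,-0.517,0,0]
}}

```text
time_s: 43.05
ee_pos: [429.9, 248.1, 111.1]
eef_rot: [0.003, 0.708, -0.706, -0.0]
force: [0.8, 0.1, -0.3]
finger_gap: -0.1
finger_force: 0.0
```

Call:
{"fn": "apply_moves", "kwargs": {
  "increments": [0,-0.06,0,0,0,0,-0.12,0,0,0,0.002,-0.2,0,0,0,0.007,-0.29,0,0,0,0.014,-0.38,0,0,0,0.035,-0.46,0,0,0,0.062,-0.54,0,0,0,0.093,-0.62,0,0,0,0.135,-0.695,0,0,0,0.183,-0.767,0,0,0,0.233,-0.835,0,0,0,0.233,-0.835,0,0,0]
}}

```text
time_s: 44.25
ee_pos: [478.3, 80.0, 115.4]
eef_rot: [0.0, 0.707, -0.707, 0.0]
force: [-0.5, 0.6, -0.1]
finger_gap: 0.1
finger_force: 0.0
```

Run:
```python
from h import *
print(bot.read_state()['ee_pos'],bot.read_state()['force'])
t=bot.snapshot('top');c=bot.snapshot('scene')
for n in ('nut0','standoff0','door_hinge','door_handle','handle_side_bin'):
  for S in (t,c):
    for d in bot.landmark_of(S,n): print(n,np.round(d['location'],1),round(d['score'],2))
```

```text
[478.30497756  79.97359742 115.35068486] [-0.52356353  0.60429327 -0.06371574]
nut0 [625.5 125.7 113.3] 0.52
nut0 [629.9  92.  119.2] 0.51
standoff0 [546.8  34.6 104.9] 0.64
standoff0 [536.4  26.  118.2] 0.56
standoff0 [541.7  20.4 110. ] 0.62
standoff0 [535.8  57.2 112.3] 0.56
door_hinge [ 6.246e+02  2.099e+02 -3.000e-01] 0.66
door_hinge [547.2  33.2 103.9] 0.51
door_handle [433.4  47.2 108.4] 0.7
handle_side_bin [546.5  36.3 103.2] 0.8
handle_side_bin [543.3  34.5 106.5] 0.7
```

Call:
{"fn": "apply_moves", "kwargs": {
  "increments": [0.06,-0.06,0,0,0,0.125,-0.115,0,0,0,0.19,-0.17,0,0,0,0.265,-0.215,0,0,0,0.34,-0.255,0,0,0,0.417,-0.286,0,0,0,0.48,-0.305,0,0,0,0.548,-0.322,0,0,0,0.548,-0.322,0,0,0]
}}

```text
time_s: 45.75
ee_pos: [588.2, 17.8, 114.2]
eef_rot: [0.001, 0.708, -0.706, -0.0]
force: [-0.0, -0.6, -0.2]
finger_gap: 0.1
finger_force: 0.0
```

Run:
```python
from h import *
print(bot.read_state()['ee_pos'],bot.read_state()['force'])
for k in ('top','scene'):
  S=bot.snapshot(k)
  for n in ('door_handle','handle_side_bin'):
    for d in bot.landmark_of(S,n): 
      if d['score']>.5: print(n,np.round(d['location'],1),round(d['score'],2), 'theta',np.round(-np.degrees(np.arctan2(d['location'][1]-210,d['location'][0]-626))-98.1,1))
```

```text
[588.1621598   17.75967359 114.17907455] [-0.04370285 -0.58258916 -0.21196304]
door_handle [566.1 -29.9 104.5] 0.67 theta 5.9
door_handle [558.1 -33.8 108.8] 0.55 theta 7.5
```

Call:
{"fn": "apply_moves", "kwargs": {
  "increments": [0.02,-0.003,0,0,0,0.04,-0.006,0,0,0,0.055,-0.01,0,0,0,0.07,-0.01,0,0,0,0.08,-0.01,0,0,0,0.09,-0.015,0,0,0,0.1,-0.015,0,0,0,0.1,-0.015,0,0,0]
}}

```text
time_s: 46.85
ee_pos: [601.1, 15.7, 115.1]
eef_rot: [0.005, 0.709, -0.705, -0.005]
force: [-34.1, 8.7, 16.4]
finger_gap: -0.0
finger_force: 17.9
```

Call:
{"fn": "apply_moves", "kwargs": {
  "increments": [0.005,0,0,0,0,0.01,0,0,0,0,0.015,0,0,0,0,0.02,0,0,0,0,0.02,0,0,0,0]
}}

```text
time_s: 47.35
ee_pos: [601.0, 15.6, 115.2]
eef_rot: [0.009, 0.709, -0.705, -0.008]
force: [-54.3, 12.2, 25.2]
finger_gap: 0.3
finger_force: 27.9
```

Call:
{"fn": "apply_moves", "kwargs": {
  "increments": [-0.05,0,0,0,0,-0.12,0,0,0,0,-0.3,0,0,0,0,-0.5,0,0,0,0,-0.6,0,0,0,0]
}}

```text
time_s: 47.85
ee_pos: [490.0, 14.8, 115.1]
eef_rot: [-0.0, 0.708, -0.706, 0.0]
force: [0.5, -0.0, 1.4]
finger_gap: -0.0
finger_force: 0.0
```

Run:
```python
from h import *
print(bot.read_state()['ee_pos'],bot.read_state()['force'])
for k in ('top','scene','wrist'):
  S=bot.snapshot(k); save(S,k+'_d')
  for n in ('door_handle','handle_side_bin','hinge_side_bin','door_hinge','nut0','standoff0'):
    for d in bot.landmark_of(S,n): 
      if d['score']>.4: print(k,n,np.round(d['location'],1),round(d['score'],2), 'theta',np.round(-np.degrees(np.arctan2(d['location'][1]-210,d['location'][0]-626))-98.1,1))
a=cv2.imread('pics/top_d.png')[160:290,150:290]; b=cv2.imread('pics/wrist_d.png')
cv2.imwrite('pics/comb.png',np.hstack([cv2.resize(a,(400,371)),cv2.resize(b,(400,371))]))
```

```text
[490.0265007   14.81914904 115.08708048] [ 0.46193514 -0.02710632  1.41722239]
top door_hinge [625.  212.6   0.9] 0.68 theta -209.1
scene door_handle [575.4 -33.5 109.1] 0.45 theta 3.6
scene nut0 [ 488.2 -415.8   11.8] 0.46 theta 4.3
wrist door_handle [573.7 -32.7 105.1] 0.66 theta 4.1
wrist door_hinge [729.2  62.5   4.8] 0.67 theta -43.1
```

View pics/comb.png

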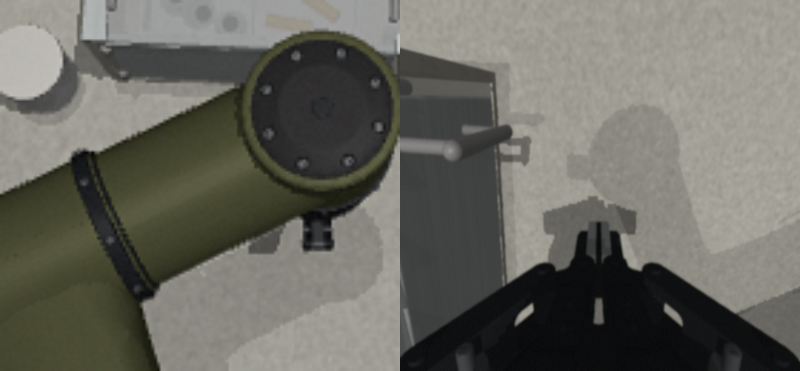

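The picture shows the door still ajar (about 4 deg), with the handle at right-hand pixel (455,150). The gripper's wide linkage was probably catching the cabinet edge. I'll turn the gripper 90 deg and push on the handle bar instead, which stands well clear.

Call:
{"fn": "apply_moves", "kwargs": {
  "increments": [0,-0.1,0,0.09,0,0,-0.257,0,0.18,0,0,-0.257,-0.1,0.27,0,0,-0.257,-0.1,0.36,0,0,-0.257,-0.1,0.45,0,0,-0.257,-0.1,0.54,0,0,-0.257,-0.1,0.63,0,0,-0.257,-0.1,0.72,0,0,-0.257,-0.1,0.81,0,0,-0.257,-0.1,0.9,0,0,-0.257,-0.1,1,0,0.1,-0.257,-0.1,1,0,0.225,-0.257,-0.1,1,0,0.225,-0.257,-0.1,1,0]
}}

```text
time_s: 50.3
ee_pos: [537.9, -36.4, 94.2]
eef_rot: [0.0, 1.0, 0.001, -0.0]
force: [0.1, -0.6, 0.1]
finger_gap: -0.2
finger_force: 0.0
```

Call:
{"fn": "apply_moves", "kwargs": {
  "increments": [0.03,0,0,0,0,0.06,0,0,0,0,0.09,0,0,0,0,0.12,0,0,0,0,0.13,0,0,0,0,0.14,0,0,0,0,0.14,0,0,0,0]
}}

```text
time_s: 51.0
ee_pos: [560.4, -36.5, 95.0]
eef_rot: [0.0, 1.0, 0.002, -0.005]
force: [-21.5, 3.2, 11.0]
finger_gap: 0.2
finger_force: 10.9
```

Run:
```python
from h import *
st=bot.read_state();print(st['ee_pos'],st['force'],st['wrist_torque'])
im=[]
for k in ('wrist','scene'):
  S=bot.snapshot(k); save(S,k+'_e'); im.append(S['img'])
  for n in ('door_handle','handle_side_bin','hinge_side_bin','cabinet','nut0','standoff0'):
    for d in bot.landmark_of(S,n): 
      if d['score']>.3: print(k,n,np.round(d['location'],1),round(d['score'],2), 'theta',np.round(-np.degrees(np.arctan2(d['location'][1]-210,d['location'][0]-626))-98.1,1))
b=im[1][120:280,180:360]
cv2.imwrite('pics/comb2.png',np.hstack([cv2.resize(im[0],(400,400)),cv2.resize(b,(400,400),interpolation=cv2.INTER_CUBIC)])[:,:,::-1])
```

```text
[560.41160677 -36.52473981  94.96094445] [-21.51715143   3.22105473  11.00399211] [1.25786837 6.96318682 0.03738259]
wrist door_handle [574.6 -34.4 105.8] 0.89 theta 3.8
scene door_handle [575.8 -36.5 106.8] 0.55 theta 3.4
scene hinge_side_bin [401.3 374.8   5.6] 0.56 theta -241.8
scene cabinet [ 7.262e+02  6.900e+01 -5.000e-01] 0.72 theta -43.5
scene nut0 [403.6 373.6   9. ] 0.49 theta -241.8
scene nut0 [575.2 -39.  106.5] 0.33 theta 3.4
```

View pics/comb2.png

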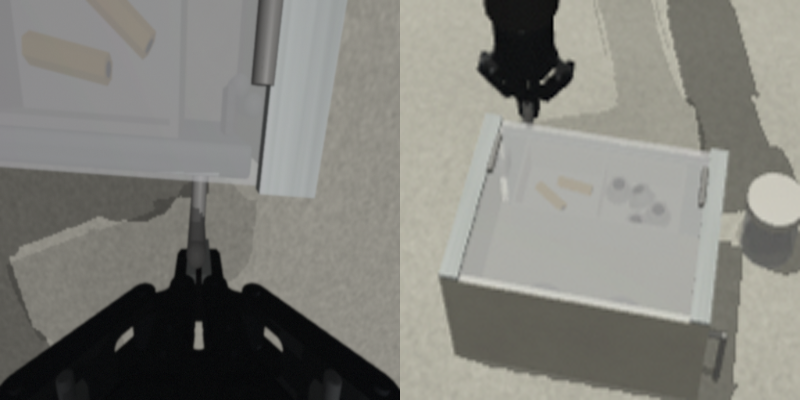

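Call:
{"fn": "apply_moves", "kwargs": {
  "increments": [0.01,0,0,0,0,0.015,0,0,0,0,0.015,0,0,0,0,0.015,0,0,0,0]
}}

```text
time_s: 52.1
ee_pos: [560.4, -36.6, 95.0]
eef_rot: [0.0, 1.0, 0.002, -0.008]
force: [-36.7, 6.6, 18.0]
finger_gap: 0.0
finger_force: 18.1
```

The door is stopped hard at about 0.066 rad: a rigid stop, not a springy catch. Something may be caught behind it, so I'll grip the bar, swing the door open a little and look.

Call:
{"fn": "apply_moves", "kwargs": {
  "increments": [-0.05,0,0,0,0,-0.15,0,0,0,50,-0.15,0,0,0,50,-0.15,0,0,0,50,-0.15,0,0,0,50,-0.05,0.005,0,0,50,0.035,0.005,0,0,50,0.035,0.005,0,0,50,0.035,0.005,0,0,0,0.035,0.005,0,0,0,0.035,0.005,0,0,0,0.035,0.005,0,0,0,0.035,0.005,0,0,0]
}}

```text
time_s: 53.4
ee_pos: [574.4, -35.2, 95.1]
eef_rot: [-0.0, 1.0, 0.002, 0.0]
force: [-0.9, 0.7, 0.5]
finger_gap: 9.0
finger_force: 58.4
```

Call:
{"fn": "apply_moves", "kwargs": {
  "increments": [-0.06,0.018,0,0,0,-0.13,0.04,0,0,0,-0.23,0.08,0,0,0,-0.33,0.125,0,0,0,-0.405,0.17,0,0,0,-0.476,0.217,0,0,0,-0.535,0.265,0,0,0,-0.59,0.314,0,0,0,-0.59,0.314,0,0,0]
}}

```text
time_s: 54.3
ee_pos: [453.3, 24.4, 95.1]
eef_rot: [0.003, 1.0, 0.001, -0.003]
force: [-9.7, -13.0, 4.7]
finger_gap: 9.1
finger_force: 79.0
```

Run:
```python
from h import *
st=bot.read_state();print(st['ee_pos'],st['force'],st['finger_gap'])
for k in ('wrist','scene','top'):
  S=bot.snapshot(k); save(S,k+'_f')
  for n in ('door_handle','handle_side_bin','hinge_side_bin','nut0','standoff0'):
    for d in bot.landmark_of(S,n): print(k,n,np.round(d['location'],1),round(d['score'],2),np.round(proj(S,d['location'])))
  for n in ('nut0','standoff0'):
    for d in bot.masks_of(S,n):
      ys,xs=np.nonzero(d['pixels'])
      if len(xs): print('  mask',k,n,round(d['score'],2),len(xs),int(xs.mean()),int(ys.mean()),'bench',np.round(ray(S,(xs.mean(),ys.mean()),6)[:2]),'bin',np.round(ray(S,(xs.mean(),ys.mean()),115)[:2]))
```

```text
[453.34922959  24.43716464  95.1058402 ] [ -9.70796869 -13.04802144   4.67071671] 9.14713726855487
wrist handle_side_bin [569.4  28.1 109.3] 0.97 [247.   3.]
wrist standoff0 [563.1  11.3 117.7] 0.97 [286.  13.]
  mask wrist standoff0 0.78 2768 207 29 bench [580.  60.] bin [558.  45.]
  mask wrist standoff0 0.71 2428 282 33 bench [577.   2.] bin [556.  12.]
scene door_handle [456.8  24.  106.6] 0.76 [262. 145.]
scene handle_side_bin [560.7  44.  111.9] 0.72 [264. 169.]
scene handle_side_bin [571.5  25.  105.8] 0.63 [257. 173.]
scene standoff0 [567.8  12.5 111.2] 0.44 [253. 170.]
scene standoff0 [562.3  47.2 110.4] 0.44 [265. 170.]
  mask scene standoff0 0.58 49 264 168 bench [471.  34.] bin [562.  46.]
top handle_side_bin [573.3  23.7 105.6] 0.94 [256. 197.]
top nut0 [612.  114.8 115.1] 0.65 [223. 182.]
top nut0 [587.1 101.1 117.8] 0.41 [228. 191.]
  mask top nut0 0.45 93 229 190 bench [611. 105.] bin [589.  97.]
```

Run:
```python
from h import *
st=bot.read_state();F=st['force'];M=st['wrist_torque'];print(F,M)
r=np.cross(F,M)/(F@F); u=F/np.linalg.norm(F); print('closest pt on line',r,'dir',u)
# gold / metal search on bench in front-of-cabinet and under door
for k in ('wrist','scene','top'):
  im=cv2.imread(f'pics/{k}_f.png'); h=cv2.cvtColor(im,cv2.COLOR_BGR2HSV)
  m=cv2.inRange(h,(12,110,40),(30,255,255)); n,l,s,c=cv2.connectedComponentsWithStats(m)
  S=bot.snapshot(k)
  for i in range(1,n):
    if s[i,4]>12: print(k,'gold',s[i],np.round(ray(S,c[i],6)[:2]))
```

```text
[ -9.80118428 -13.12934283   5.4661539 ] [-3.53240717  3.3583707  -0.42722151]
closest pt on line [-0.04273318 -0.07876047 -0.26580097] dir [-0.56746115 -0.76015222  0.31647502]
wrist gold [ 157    0   91   68 2572] [582.  59.]
wrist gold [ 257    0   51   74 2196] [578.   1.]
scene gold [ 362    0   70   49 3087] [-467.  513.]
scene gold [487   0   4   8  20] [-693.  957.]
scene gold [479   0  33  59 715] [-472.  952.]
scene gold [498  30  14  29 150] [-339.  963.]
scene gold [488  63  13  21 105] [-150.  877.]
scene gold [496  65  16  78 779] [ 42. 885.]
scene gold [251 163   6   9  31] [468.  -4.]
scene gold [260 165  11   8  35] [471.  34.]
top gold [   0   19  512   14 3977] [1161.   19.]
```

Call:
{"fn": "apply_moves", "kwargs": {
  "increments": [0.055,-0.05,0,0,0,0.114,-0.097,0,0,0,0.185,-0.145,0,0,0,0.26,-0.19,0,0,0,0.36,-0.235,0,0,0,0.46,-0.275,0,0,0,0.503,-0.287,0,0,0,0.503,-0.287,0,0,0]
}}

```text
time_s: 56.45
ee_pos: [557.6, -31.6, 95.2]
eef_rot: [0.001, 1.0, 0.001, -0.0]
force: [-1.5, -5.8, 1.4]
finger_gap: 9.4
finger_force: 59.4
```

Call:
{"fn": "apply_moves", "kwargs": {
  "increments": [0.02,-0.008,0,0,0,0.04,-0.014,0,0,0,0.06,-0.019,0,0,0,0.06,-0.019,0,0,0]
}}

```text
time_s: 56.85
ee_pos: [569.2, -34.3, 95.2]
eef_rot: [0.001, 1.0, 0.002, 0.0]
force: [-0.3, -5.5, 1.0]
finger_gap: 9.3
finger_force: 59.3
```

Call:
{"fn": "apply_moves", "kwargs": {
  "increments": [0.01,-0.003,0,0,0,0.02,-0.005,0,0,0,0.02,-0.005,0,0,0]
}}

```text
time_s: 57.15
ee_pos: [573.3, -35.2, 95.3]
eef_rot: [0.0, 1.0, 0.002, 0.0]
force: [-1.0, -6.0, 1.5]
finger_gap: 9.4
finger_force: 59.4
```

Call:
{"fn": "apply_moves", "kwargs": {
  "increments": [0.01,-0.002,0,0,0,0.02,-0.004,0,0,0,0.02,-0.004,0,0,0]
}}

```text
time_s: 57.45
ee_pos: [573.8, -35.2, 95.2]
eef_rot: [-0.0, 1.0, 0.001, -0.004]
force: [-18.3, 0.3, 10.3]
finger_gap: 9.2
finger_force: 60.6
```

Call:
{"fn": "apply_moves", "kwargs": {
  "increments": [0.01,0,0,0,0,0.02,0,0,0,0,0.02,0,0,0,0]
}}

```text
time_s: 57.75
ee_pos: [576.0, -35.2, 95.0]
eef_rot: [0.0, 1.0, 0.002, -0.006]
force: [-27.1, 2.3, 12.8]
finger_gap: 9.1
finger_force: 61.1
```

Call:
{"fn": "apply_moves", "kwargs": {
  "increments": [0,0.03,0,0,0,0,-0.03,0,0,0,0,0.03,0,0,0,0,-0.03,0,0,0,0.01,0,0,0,0]
}}

```text
time_s: 58.25
ee_pos: [576.7, -35.1, 95.0]
eef_rot: [-0.0, 1.0, 0.002, -0.007]
force: [-33.4, -12.1, 13.6]
finger_gap: 9.0
finger_force: 63.5
```

Run:
```python
from h import *
st=bot.read_state();F=st['force'];M=st['wrist_torque'];print(st['ee_pos'],F,M)
# texture along cabinet front in wrist: look at anything odd; list dets at low score for all names
for k in ('wrist','scene','top'):
  S=bot.snapshot(k); save(S,k+'_g')
  for n in ('nut0','standoff0','canister','probe','insertion_tool','door_handle'):
    for d in bot.landmark_of(S,n): print(k,n,np.round(d['location'],1),round(d['score'],2))
```

```text
[576.67585886 -35.07199748  94.9704629 ] [-33.3700589  -12.09468461  13.61399629] [-3.98240657 10.91370193 -0.04283659]
wrist door_handle [572.8 -35.  104.7] 0.89
scene standoff0 [400. 374.   5.] 0.41
scene canister [628.1 300.8   2.2] 0.89
scene probe [402.  376.    5.2] 0.39
scene insertion_tool [ 485.5 -412.    10.3] 0.62
scene door_handle [575.6 -37.4 108.3] 0.44
top probe [401.9 372.4   5.4] 0.68
```

Call:
{"fn": "apply_moves", "kwargs": {
  "increments": [-0.015,0,0,0,0,-0.015,0,0,0,40,-0.015,0,0,0,40,-0.015,0,0,0,40,-0.25,0,0,0,40,-0.4,0,0.1,0,40,-0.4,0,0.35,0,40,-0.4,0,0.6,0,40,-0.3,0.2,0.6,0,40,-0.2,0.4,0.6,0,0,-0.1,0.5,0.6,0,0,0.1,0.5,0.6,0,0,0.2,0.5,0.6,0,0,0.2,0.5,0.6,0,0]
}}

```text
time_s: 60.7
ee_pos: [624.7, 64.9, 212.5]
eef_rot: [0.0, 1.0, 0.001, -0.001]
force: [-0.7, -0.1, -0.8]
finger_gap: 0.0
finger_force: 0.0
```

Run:
```python
from h import *
st=bot.read_state();print(st['ee_pos'],st['force'])
H=np.array([625.5,210]);th=np.radians(3.8)
u=np.array([-np.sin(th),-np.cos(th)]); n=np.array([np.cos(th),-np.sin(th)])
for k in ('wrist','scene','top'):
  S=bot.snapshot(k); save(S,k+'_h')
  print(k,'cam',np.round(-np.array(S['R']).T@np.array(S['t']).ravel()))
  for nm in ('nut0','standoff0','hinge_side_bin','handle_side_bin','door_handle','cabinet'):
    for d in bot.landmark_of(S,nm):
      L=np.array(d['location']); print(k,nm,np.round(L,1),round(d['score'],2),'along/depth',np.round([(L[:2]-H)@u,(L[:2]-H)@n]))
```

```text
[624.72884437  64.94359892 212.54711523] [-0.68465216 -0.14456422 -0.81814789]
wrist cam [699.  66. 375.]
wrist door_handle [575.9 -35.  103.5] 0.72 along/depth [248. -33.]
wrist cabinet [577.3 -33.  105.3] 0.55 along/depth [246. -32.]
scene cam [1395.  156. 1104.]
scene door_handle [577.9 -35.6 106.8] 0.47 along/depth [248. -31.]
scene cabinet [7.301e+02 6.690e+01 6.000e-01] 0.9 along/depth [136. 114.]
top cam [ 367.   25. 1188.]
top standoff0 [ 482.1 -418.4   14. ] 0.69 along/depth [ 637. -101.]
top door_handle [581.3 -34.8 103.7] 0.63 along/depth [247. -28.]
```

Run:
```python
from h import *
H=np.array([625.5,210]);th=np.radians(3.8)
u=np.array([-np.sin(th),-np.cos(th)]); n=np.array([np.cos(th),-np.sin(th)])
for k in ('wrist','scene','top'):
  S=bot.snapshot(k); im=S['img'][:,:,::-1].copy(); hsv=cv2.cvtColor(im,cv2.COLOR_BGR2HSV); g=cv2.cvtColor(im,cv2.COLOR_BGR2GRAY)
  # window: cabinet region at z=115
  m=np.zeros(g.shape,np.uint8)
  poly=np.array([proj(S,[x,y,115]) for x,y in ((625,-70),(625,205),(800,205),(800,-70))]).astype(int); cv2.fillPoly(m,[poly],1)
  gold=((hsv[...,0]>8)&(hsv[...,0]<32)&(hsv[...,1]>35)&(m>0)).astype(np.uint8)
  bg=cv2.medianBlur(g,31 if k=='wrist' else 15)
  dark=((g.astype(int)<bg.astype(int)-18)&(m>0)).astype(np.uint8)
  for nm,mm,z in (('gold',gold,115),('dark',dark,120)):
    N,l,s,c=cv2.connectedComponentsWithStats(mm)
    for i in np.argsort(-s[1:,4])[:8]+1:
      if s[i,4]>(60 if k=='wrist' else 6):
        P=ray(S,c[i],z)[:2]; print(k,nm,'area',s[i,4],'wh',s[i,2:4],'px',np.round(c[i]),'along/depth',np.round([(P-H)@u,(P-H)@n]))
```

```text
scene dark area 41 wh [ 4 14] px [315. 196.] along/depth [ 7. 23.]
scene dark area 19 wh [4 9] px [222. 185.] along/depth [277.  35.]
scene dark area 15 wh [5 3] px [278. 193.] along/depth [113.  33.]
scene dark area 14 wh [5 4] px [296. 204.] along/depth [57. 59.]
scene dark area 9 wh [5 3] px [286. 207.] along/depth [83. 77.]
scene dark area 7 wh [4 3] px [287. 195.] along/depth [87. 36.]
top gold area 399 wh [33 35] px [205. 132.] along/depth [ 35. 136.]
top gold area 209 wh [26 30] px [241. 130.] along/depth [137. 147.]
top gold area 49 wh [ 6 21] px [254. 127.] along/depth [172. 159.]
top gold area 37 wh [12 11] px [195. 153.] along/depth [13. 73.]
top gold area 31 wh [9 9] px [226. 140.] along/depth [ 96. 114.]
top gold area 14 wh [5 7] px [209. 148.] along/depth [50. 88.]
top gold area 11 wh [4 6] px [232. 134.] along/depth [112. 132.]
top gold area 7 wh [3 6] px [223. 126.] along/depth [ 84. 154.]
top dark area 90 wh [17 17] px [260. 160.] along/depth [194.  61.]
top dark area 86 wh [21 15] px [211. 124.] along/depth [ 51. 156.]
top dark area 55 wh [ 4 20] px [288. 158.] along/depth [269.  70.]
top dark area 54 wh [19 11] px [216. 163.] along/depth [73. 46.]
top dark area 30 wh [ 7 13] px [256. 142.] along/depth [180. 112.]
top dark area 15 wh [ 4 10] px [261. 120.] along/depth [189. 176.]
top dark area 15 wh [8 4] px [241. 169.] along/depth [142.  31.]
top dark area 8 wh [8 1] px [256. 177.] along/depth [187.  12.]
```

Call:
{"fn": "apply_moves", "kwargs": {
  "increments": [-0.2,0,0,0,0,-0.44,0,0,0,0,-0.44,-0.2,0,0,0,-0.44,-0.4,0,0,0,-0.44,-0.504,0,0,0,-0.44,-0.504,-0.2,0,0,-0.44,-0.504,-0.4,0,0,-0.44,-0.504,-0.54,0,0,-0.44,-0.504,-0.54,0,0]
}}

```text
time_s: 62.8
ee_pos: [532.6, -36.6, 102.3]
eef_rot: [0.0, 1.0, 0.001, -0.004]
force: [0.0, -0.6, 0.1]
finger_gap: 0.1
finger_force: 0.0
```

Call:
{"fn": "apply_moves", "kwargs": {
  "increments": [0.05,0,0,0,0,0.1,0,0,0,0,0.11,0,0,0,0,0.12,0,0,0,0,0.13,0,0,0,0,0.14,0,0,0,0,0.14,0,0,0,0]
}}

```text
time_s: 63.5
ee_pos: [560.6, -36.4, 107.6]
eef_rot: [0.0, 1.0, 0.002, -0.003]
force: [-15.3, 3.3, 7.8]
finger_gap: 0.3
finger_force: 7.3
```

Call:
{"fn": "apply_moves", "kwargs": {
  "increments": [0.01,0,0,0,0,0.02,0,0,0,0,0.02,0,0,0,0]
}}

```text
time_s: 63.8
ee_pos: [560.7, -36.5, 107.6]
eef_rot: [0.0, 1.0, 0.002, -0.007]
force: [-34.0, 6.6, 17.9]
finger_gap: -0.4
finger_force: 16.6
```

Call:
{"fn": "apply_moves", "kwargs": {
  "increments": [-0.05,0,0,0,0,-0.15,0,0,0,50,-0.15,0,-0.04,0,50,-0.15,0,-0.04,0,50,-0.15,0,-0.04,0,50,-0.05,0.005,-0.04,0,50,0.04,0.005,-0.04,0,50,0.04,0.005,-0.04,0,50,0.04,0.005,-0.04,0,0,0.04,0.005,-0.04,0,0,0.04,0.005,-0.04,0,0,0.04,0.005,-0.04,0,0]
}}

```text
time_s: 65.0
ee_pos: [575.0, -35.2, 99.3]
eef_rot: [-0.0, 1.0, 0.002, 0.0]
force: [-1.7, 0.7, 0.2]
finger_gap: 8.7
finger_force: 58.4
```

Call:
{"fn": "apply_moves", "kwargs": {
  "increments": [-0.06,0.018,0,0,0,-0.13,0.035,0,0,0,-0.23,0.07,0,0,0,-0.33,0.112,0,0,0,-0.405,0.157,0,0,0,-0.476,0.204,0,0,0,-0.535,0.25,0,0,0,-0.59,0.3,0,0,0,-0.59,0.3,0,0,0]
}}

```text
time_s: 65.9
ee_pos: [454.8, 22.8, 99.3]
eef_rot: [0.002, 1.0, 0.001, -0.002]
force: [-6.2, -8.8, 2.9]
finger_gap: 8.7
finger_force: 75.2
```

Call:
{"fn": "apply_moves", "kwargs": {
  "increments": [-0.055,0.06,0,0,0,-0.111,0.125,0,0,0,-0.165,0.195,0,0,0,-0.213,0.266,0,0,0,-0.256,0.342,0,0,0,-0.295,0.42,0,0,0,-0.324,0.49,0,0,0,-0.348,0.562,0,0,0,-0.368,0.635,0,0,0,-0.383,0.71,0,0,0,-0.394,0.79,0,0,0,-0.401,0.88,0,0,0,-0.401,0.88,0,0,0]
}}

```text
time_s: 67.2
ee_pos: [364.4, 198.3, 95.0]
eef_rot: [0.005, 1.0, 0.003, -0.015]
force: [-71.0, -5.4, 22.0]
finger_gap: -0.2
finger_force: 35.8
```

Run:
```python
from h import *
st=bot.read_state();print(st['ee_pos'],st['force'],st['finger_gap'])
S0=cv2.imread('pics/top0.png')
for k in ('wrist','scene','top'):
  S=bot.snapshot(k); save(S,k+'_i')
  for n in ('nut0','standoff0','door_handle','hinge_side_bin','handle_side_bin'):
    for d in bot.landmark_of(S,n): print(k,n,np.round(d['location'],1),round(d['score'],2))
  im=S['img'][:,:,::-1].copy(); h=cv2.cvtColor(im,cv2.COLOR_BGR2HSV)
  m=cv2.inRange(h,(12,90,30),(30,255,255)); nn,l,s,c=cv2.connectedComponentsWithStats(m)
  for i in range(1,nn):
    P=ray(S,c[i],6)
    if s[i,4]>8 and 300<P[0]<800 and abs(P[1])<500: print(k,'gold',s[i],'bench',np.round(P[:2]),'bin',np.round(ray(S,c[i],115)[:2]))
```

```text
[364.35839488 198.28920312  95.01759756] [-70.95944138  -5.43315421  21.99350106] -0.24915754240014912
wrist standoff0 [446.  105.7 113.7] 0.98
wrist standoff0 [472.4 131.2 114.7] 0.7
wrist door_handle [373.6 186.8 106.2] 0.72
wrist hinge_side_bin [373.6 185.3 105.3] 0.39
wrist handle_side_bin [458.2 114.7 108.9] 0.71
wrist gold [ 396    0   27   84 1777] bench [484.  79.] bin [466. 132.]
wrist gold [ 411   29   84  106 3269] bench [454.  39.] bin [449. 109.]
scene nut0 [586.8 135.5 114.6] 0.59
scene nut0 [522.6 149.8 116.2] 0.58
scene nut0 [554.7 147.2 110.9] 0.58
scene nut0 [562.2 110.2 117.9] 0.53
scene standoff0 [469.5 132.1 111.7] 0.43
scene standoff0 [446.6 104.9 113.9] 0.36
scene door_handle [380.  186.  107.6] 0.97
scene hinge_side_bin [556.9 138.4 107. ] 0.58
scene handle_side_bin [459.6 108.5 106.5] 0.87
scene gold [286 138   9  12  47] bench [345. 105.] bin [449. 110.]
scene gold [295 144   4   8  29] bench [361. 130.] bin [464. 133.]
top nut0 [556.7 147.6 116.2] 0.69
top nut0 [564.2 110.8 121. ] 0.55
top nut0 [582.  136.2 114.5] 0.48
top nut0 [522.1 153.9 111. ] 0.44
top standoff0 [467.2 134.5 113.5] 0.49
top standoff0 [447.9 110.3 117.7] 0.4
top hinge_side_bin [558.1 129.5 110.1] 0.59
top handle_side_bin [465.9 105.4 102. ] 0.74
top gold [213 227   7  17  82] bench [479. 143.] bin [468. 133.]
top gold [220 235  11  18  89] bench [454. 116.] bin [446. 108.]
```

Call:
{"fn": "apply_moves", "kwargs": {
  "increments": [-0.1,0,0,0,0,-0.2,0,0,0,0,-0.2,0,0.2,0,0,-0.2,0,0.5,0,0,-0.2,0,0.5,0,0]
}}

```text
time_s: 68.6
ee_pos: [338.5, 201.3, 205.2]
eef_rot: [-0.003, 1.0, 0.002, 0.004]
force: [0.8, 0.9, 0.0]
finger_gap: -0.1
finger_force: 0.0
```

Run:
```python
from h import *
st=bot.read_state();print(st['ee_pos'],st['force'],st['finger_gap'])
# differences between initial top view and now in area in front of the cabinet / mouth
a=cv2.imread('pics/top0.png').astype(int); S=bot.snapshot('top'); b=S['img'][:,:,::-1].astype(int); cv2.imwrite('pics/top_j.png',b)
d=(np.abs(a-b).max(2)>25).astype(np.uint8); n,l,s,c=cv2.connectedComponentsWithStats(d)
for i in range(1,n):
  if s[i,4]>8: print(s[i],'bench',np.round(ray(S,c[i],6)[:2]))
```

```text
[338.51399135 201.32608865 205.18945475] [0.81470243 0.91155083 0.02337263] -0.09772482337087446
[    0   177   247   207 16095] bench [275. 356.]
[364 183  11  11  82] bench [ 615. -316.]
[335 212  11  11  66] bench [ 528. -222.]
[369 213  11  12  71] bench [ 521. -323.]
[303 217   6  16  95] bench [ 506. -121.]
[331 242  11  12  72] bench [ 438. -207.]
[299 244  13  16  94] bench [ 428. -116.]
[  0 359  35  25 662] bench [113. 691.]
[251 364  10   4  25] bench [115.  34.]
[211 368  39  16 301] bench [93. 99.]
[266 370   8   4  21] bench [101. -10.]
[274 375   4   5  10] bench [ 86. -23.]
[239 376   8   8  22] bench [77. 68.]
[282 379   6   5  13] bench [ 73. -47.][ WARN:0@1.136] global loadsave.cpp:1063 imwrite_ Unsupported depth image for selected encoder is fallbacked to CV_8U.
```

Call:
{"fn": "apply_moves", "kwargs": {
  "increments": [0.2,-0.2,0.05,0,0,0.4,-0.4,0.05,0,0,0.6,-0.6,0.05,0,0,0.8,-0.8,0.05,0,0,1,-1,0.05,0,0,1,-1,0.05,0,0]
}}

```text
time_s: 69.25
ee_pos: [538.2, -2.1, 207.7]
eef_rot: [0.0, 1.0, 0.001, -0.001]
force: [-0.1, 0.3, -0.2]
finger_gap: -0.3
finger_force: 0.0
```

Run:
```python
from h import *
st=bot.read_state();print(st['ee_pos'])
S=bot.snapshot('wrist'); save(S,'wrist_k'); im=S['img']
for n in ('nut0','standoff0','cabinet','door_hinge'):
  for d in bot.landmark_of(S,n): print(n,np.round(d['location'],1),round(d['score'],2))
# intensity grid of bench strip x 560..660 at z=0, y -80..110 (step 10 / 12)
g=cv2.cvtColor(im,cv2.COLOR_RGB2GRAY)
for x in range(590,670,6):
  r=[]
  for y in range(100,-100,-8):
    u,v=proj(S,[x,y,6]); r.append(f'{g[int(v),int(u)]:4d}' if 0<=u<512 and 0<=v<384 else '   .')
  print(x,''.join(r))
```

```text
[538.16279548  -2.10335023 207.70790806]
nut0 [566.9 110.2 117.9] 0.96
nut0 [521.  154.6 112.1] 0.68
nut0 [583.1 140.1 117.3] 0.62
standoff0 [473.6 132.5 113.7] 0.81
standoff0 [446.3 103.9 113.9] 0.71
standoff0 [558.4 147.7 116.5] 0.39
door_hinge [625.5 208.9   2.2] 0.75
590   85  82 101 106 113 155 156 160 159 157 156 153 162 156 161 156 160 158 160 157 158 155 157 153 162
596   83  83 102 109 160 155 153 152 156 156 154 152 161 155 160 156 156 143 151 147 143 135 141 135 158
602   81  90 139 146 146 145 148 141 132 140 137 140 140 138 141 140 138 133 139 140 139 140 137 136 154
608  103 142 144 139 138 142 141 139 134 141 138 141 141 138 138 149 141 141 137 141 139 142 127 119 131
614  134 137 141 143 137 134 139 140 142 140 144 150 151 151 161 169 175 176 174 163 146 154 147 148 150
620  153 154 161 165 170 173 178 178 178 168 168 167 168 169 161 160 160 160 160 161 161 160 150 151 151
626  165 165 164 158 159 158 158 159 159 160 160 159 160 161 160 159 160 160 160 160 161 160 152 150 151
632  159 159 158 157 158 160 159 159 160 159 159 159 160 160 161 159 159 160 160 160 160 161 153 150 151
638  158 158 158 158 158 158 158 160 159 159 160 159 160 159 160 159 161 160 160 161 160 160 152 149 148
644  158 158 158 158 159 158 159 160 159 160 160 161 160 160 160 159 160 161 161 160 160 160 153 148 149
650  158 157 158 158 158 158 159 159 159 159 160 160 159 160 160 160 160 160 160 161 160 161 155 151 151
656  159 158 159 158 159 158 159 159 159 159 160 160 160 160 159 160 161 161 160 161 160 160 155 150 151
662  158 158 158 158 159 159 160 159 159 159 160 160 160 161 160 159 160 160 160 160 160 161 156 151 150
668  158 159 159 158 159 158 159 160 160 159 159 160 160 160 161 159 160 160 160 160 159 159 158 151 151
```

Call:
{"fn": "apply_moves", "kwargs": {
  "increments": [-0.15,0.2,0,0,0,-0.3,0.4,0,0,0,-0.45,0.6,0,0,0,-0.55,0.8,0,0,0,-0.55,1,0,0,0,-0.55,1,0,0,0,-0.55,1,-0.2,0,0,-0.55,1,-0.4,0,0,-0.55,1,-0.47,0,0,-0.55,1,-0.47,0,0]
}}

```text
time_s: 70.5
ee_pos: [425.9, 199.9, 113.6]
eef_rot: [0.001, 1.0, 0.002, -0.001]
force: [0.6, 0.0, -0.5]
finger_gap: 0.2
finger_force: 0.0
```

Call:
{"fn": "apply_moves", "kwargs": {
  "increments": [0.02,-0.11,0,0,0,0.055,-0.218,0,0,0,0.085,-0.3,0,0,0,0.115,-0.378,0,0,0,0.147,-0.44,0,0,0,0.183,-0.497,0,0,0,0.218,-0.545,0,0,0,0.255,-0.59,0,0,0,0.302,-0.64,0,0,0,0.35,-0.689,0,0,0,0.398,-0.727,0,0,0,0.445,-0.762,0,0,0,0.48,-0.786,0,0,0,0.517,-0.807,0,0,0,0.517,-0.807,0,0,0]
}}

```text
time_s: 72.0
ee_pos: [531.0, 38.5, 114.6]
eef_rot: [0.0, 1.0, 0.001, -0.0]
force: [0.7, 0.6, -0.6]
finger_gap: -0.2
finger_force: 0.0
```

Run:
```python
from h import *
st=bot.read_state();print(st['ee_pos'],st['force'])
for k in ('wrist','scene','top'):
  S=bot.snapshot(k)
  for n in ('door_handle','nut0','standoff0'):
    for d in bot.landmark_of(S,n): print(k,n,np.round(d['location'],1),round(d['score'],2))
```

```text
[530.97951723  38.52210584 114.60607814] [ 0.74213635  0.61512874 -0.56097848]
wrist door_handle [491.4  -1.7 104.6] 0.87
wrist nut0 [629.8 115.6 117.9] 0.8
wrist nut0 [606.2  92.2 113.6] 0.78
wrist standoff0 [593.   41.6 112.5] 0.87
wrist standoff0 [ 5.919e+02 -1.000e-01  1.137e+02] 0.75
scene door_handle [487.2  -2.  106.3] 0.72
top door_handle [494.9   2.4 104. ] 0.82
```

Call:
{"fn": "apply_moves", "kwargs": {
  "increments": [0.13,-0.05,0,0,0,0.3,-0.1,0,0,0,0.3,-0.1,0,0,0,0.2,-0.1,0,0,0,0.2,-0.1,0,0,0]
}}

```text
time_s: 73.1
ee_pos: [569.3, 19.2, 115.0]
eef_rot: [0.0, 1.0, 0.002, -0.0]
force: [0.2, 0.1, 0.5]
finger_gap: 0.1
finger_force: 0.0
```

Run:
```python
from h import *
st=bot.read_state();print(st['ee_pos'],st['force'])
for k in ('wrist','scene','top'):
  S=bot.snapshot(k); save(S,k+'_l')
  for n in ('door_handle',):
    for d in bot.landmark_of(S,n): print(k,n,np.round(d['location'],1),round(d['score'],2))
```

```text
[569.31871489  19.18628777 115.00560095] [0.16811347 0.06613851 0.50029547]
wrist door_handle [567.8 -30.1 106.5] 0.66
scene door_handle [569.9 -33.9 108.1] 0.51
top door_handle [574.1 -32.1 106.3] 0.65
```

Call:
{"fn": "apply_moves", "kwargs": {
  "increments": [-0.2,0,0,0,0,-0.2,-0.15,-0.05,0,0,-0.2,-0.273,-0.05,0,0,-0.2,-0.273,-0.05,0,0,-0.1,-0.273,-0.05,0,0,-0.07,-0.273,-0.05,0,0,-0.04,-0.273,-0.05,0,0,-0.02,-0.273,-0.05,0,0,-0.02,-0.273,-0.05,0,0]
}}

```text
time_s: 74.3
ee_pos: [560.5, -35.3, 104.7]
eef_rot: [0.001, 1.0, 0.002, -0.007]
force: [-28.1, 3.9, 13.8]
finger_gap: 0.4
finger_force: 14.5
```

Call:
{"fn": "apply_moves", "kwargs": {
  "increments": [0.01,0,0,0,0,0.02,0,0,0,0,0.025,0,0,0,0,0.025,0,0,0,0]
}}

```text
time_s: 74.7
ee_pos: [560.5, -35.4, 104.7]
eef_rot: [0.001, 1.0, 0.002, -0.012]
force: [-51.5, 8.5, 24.3]
finger_gap: 0.1
finger_force: 26.1
```

Call:
{"fn": "apply_moves", "kwargs": {
  "increments": [-0.03,0,0,0,0,-0.1,0,0,0,0,-0.1,0,0.2,0,0,-0.1,0,0.4,0,0,-0.05,-0.05,0.55,0,0,0.1,-0.05,0.55,0,0,0.1,-0.05,0.55,0,0]
}}

```text
time_s: 75.4
ee_pos: [593.2, -44.8, 214.3]
eef_rot: [-0.0, 1.0, 0.002, -0.0]
force: [-0.4, 0.5, -1.8]
finger_gap: 0.2
finger_force: 0.0
```

Run:
```python
from h import *
st=bot.read_state();print(st['ee_pos'])
S=bot.snapshot('wrist'); save(S,'wrist_m'); g=cv2.cvtColor(S['img'],cv2.COLOR_RGB2GRAY)
for x in range(696,590,-4):
  print(x,''.join(f'{g[int(v),int(u)]:4d}' if 0<=u<512 and 0<=v<384 else '   .' for u,v in (proj(S,[x,y,150]) for y in range(0,-100,-4))))
```

```text
[593.22929317 -44.79937928 214.26549318]
696  143 143 141 142 143 144 143 142 134 140 142 141 140 141 142 141 142 169 171 170 170 171 170 148 141
692  142 142 142 143 142 142 141 142 134 140 141 141 141 142 141  97 132 149 170 170 170 170 169 143 144
688  142 143 142 142 143 143 142 142 134 141 140 140 140 141 141  87 127 148 170 170 170 170 169 143 142
684  143 143 143 142 143 142 142 143 136 141 141 139 142 140 141  89 124 162 170 170 169 170 169 142 141
680  143 142 142 141 142 142 142 142 136 141 140 140 140 141 139  94 128 163 171 170 170 170 170 140 136
676  142 143 142 143 142 142 142 143 136 141 141 141 141 141 140  99 126 169 171 170 171 171 171 139 141
672  135 143 143 143 142 142 142 143 138 141 141 141 140 141 139 103 119 169 170 170 171 170 168 144 138
668  132 134 142 143 143 143 142 143 138 141 141 141 140 140 139 107 116 168 171 170 171 171 170 135 143
664  133 132 133 142 143 143 142 141 139 140 141 141 141 141 137 100 110 170 170 171 170 170 168 137 142
660  132 134 133 132 142 143 143 139 139 140 141 141 141 140 134 104 108 170 170 171 171 171 165 142 141
656  138 
[... 1075 characters left out ...]
39 139 139 139 139 140 139 139 139 168 170 170 170 171 170 140 136 136
612  147 147 146 143 141 140 138 139 139 137 137 140 139 139 138 140 169 171 171 169 170 170 133 144 134
608  136 138 137 134 127 125 129 129 130 102 107 144 148 147 148 148 154 161 171 168 169 169 124 138 140
604  137 139 138 132 131 123 123 124 118  58  64 121 116 119 116 120  97  93 133 159 164 166 124 142 139
600  123 117 122 117 119 119 120 119 115  59  52 119 120 122 119 120 117 118 120 120 119 118 116 139 138
596  121 120 121 121 118 124 120 119 114  59  53 119 122 123 121 121 115 121 121 122 120 118 131 139 132
592  121 119 118 116 122 123 122 116 106  60  54 120 121 120 120 121 121 119 120 117 118 122 133 141 136
```

Run:
```python
from h import *
S=bot.snapshot('wrist'); st=bot.read_state()
R=np.array(S['R']); C=-R.T@np.array(S['t']).ravel(); print(C)
def show(f,tcp,z,xs,ys):
  T=dict(S); T['t']=-R@(C+np.array(tcp)-st['ee_pos']); im=cv2.imread(f); g=cv2.cvtColor(im,cv2.COLOR_BGR2GRAY)
  for x in xs: print(x,''.join(f'{g[int(v),int(u)]:4d}' if 0<=u<512 and 0<=v<384 else '   .' for u,v in (proj(T,[x,y,z]) for y in ys)))
show('pics/wrist_k.png',[538.2,-2.1,207.7],6,range(596,680,6),range(214,90,-6))
# colour of the block near the free edge in wrist_m
im=S['img']
for x in (640,630,626,616): print(x,[im[int(v),int(u)].tolist() for u,v in (proj(S,[x,y,150]) for y in (-10,-20,-36,-48,-58))])
```

```text
[666.17948242 -44.17494329 375.99016537]
596  114  96 109 102 106 113 118 118 119  96  71  71  70  70  80  82  81  81  82  83  82
602   78  97  89  94  94  95 103 111 120  81  70  69  71  71  91  87  83  84  86  81  83
608  132  88  74  72  69  77  89  95 181  90  83  84  72  72  87  85  85  83  84 111 142
614  168 179 179 165 121  79  75 116 175  84  83  84  83  83  82  82 106 134 135 134 137
620   76  76  80 134 168 181 182 180 148  83  84  83  84  81  87 117 148 144 147 155 154
626   82  87 118 157 162 163 164 169 157 160 169 171 168 156 161 159 164 164 164 165 165
632  155 156 157 157 158 157 156 156 156 156 156 157 156 156 157 156 157 156 158 158 158
638  155 155 156 157 156 155 155 157 156 156 156 156 157 156 157 157 157 157 157 158 158
644  155 155 155 156 157 157 157 156 156 157 156 157 157 156 157 157 157 157 158 158 158
650  154 154 155 155 156 156 156 156 156 157 155 156 157 157 156 158 157 157 158 158 158
656  154 155 155 155 154 156 156 156 155 156 156 156 157 156 157 157 157 158 158 157 158
662  154 155 155 155 156 156 155 155 156 156 155 156 156 157 157 158 159 157 158 159 158
668  154 153 154 155 154 155 155 156 156 155 155 156 156 157 157 157 157 157 157 158 158
674  154 154 155 155 155 154 156 155 155 156 156 156 157 156 158 156 158 158 157 158 158
640 [[142, 142, 142], [141, 142, 141], [140, 140, 139], [139, 141, 139], [96, 95, 93]]
630 [[136, 136, 136], [136, 137, 137], [133, 135, 136], [133, 136, 136], [151, 151, 150]]
626 [[140, 140, 140], [141, 143, 142], [134, 136, 136], [134, 135, 135], [138, 140, 139]]
616 [[138, 139, 140], [138, 139, 140], [138, 140, 140], [138, 139, 140], [136, 140, 140]]
```

Call:
{"fn": "apply_moves", "kwargs": {
  "increments": [-0.2,0,0,0,0,-0.255,0.04,0,0,0,-0.255,0.04,0,0,0,-0.255,0.04,-0.2,0,0,-0.255,0.04,-0.4,0,0,-0.255,0.04,-0.65,0,0,-0.255,0.04,-0.65,0,0,-0.2,0.04,-0.65,0,0,-0.17,0.04,-0.65,0,0,-0.15,0.04,-0.65,0,0,-0.15,0.04,-0.65,0,0]
}}

```text
time_s: 76.6
ee_pos: [560.6, -37.5, 88.3]
eef_rot: [0.0, 1.0, 0.002, -0.001]
force: [-16.8, 2.9, 10.4]
finger_gap: 0.3
finger_force: 7.9
```

Call:
{"fn": "apply_moves", "kwargs": {
  "increments": [0.015,0,0,0,0,0.03,0,0,0,0,0.015,0,0,0,0,0.03,0,0,0,0,0.015,0,0,0,0,0.03,0,0,0,0,0.03,0.02,0,0,0,0.03,-0.02,0,0,0,0.03,0,0.02,0,0,0.03,0,-0.02,0,0,0.03,0,0.02,0,0,0.03,0,-0.02,0,0,0.03,0,0,0,0,0.03,0,0,0,0,0.03,0,0,0,0,0.03,0,0,0,0,0.03,0,0,0,0,0.03,0,0,0,0]
}}

```text
time_s: 78.4
ee_pos: [559.5, -37.8, 83.6]
eef_rot: [0.0, 1.0, 0.001, -0.01]
force: [-36.7, 3.8, 5.6]
finger_gap: 0.1
finger_force: 0.0
```

Call:
{"fn": "apply_moves", "kwargs": {
  "increments": [-0.05,0,0.02,0,0,-0.15,0,0.07,0,50,-0.15,0,0.07,0,50,-0.15,0,0.07,0,50,-0.15,0,0.07,0,50,-0.05,0.01,0.07,0,50,0.04,0.01,0.07,0,50,0.04,0.01,0.07,0,50,0.04,0.01,0.07,0,0,0.04,0.01,0.07,0,0,0.04,0.01,0.07,0,0,0.04,0.01,0.07,0,0]
}}

```text
time_s: 79.6
ee_pos: [575.2, -35.2, 99.2]
eef_rot: [-0.0, 1.0, 0.002, 0.0]
force: [-0.5, 1.3, 0.4]
finger_gap: 8.9
finger_force: 58.4
```

Run:
```python
from h import *
st=bot.read_state();print(st['ee_pos'],st['force'],st['wrist_torque'],st['joint_positions'])
for k in ('wrist','scene','top'):
  S=bot.snapshot(k)
  for d in bot.landmark_of(S,'door_handle'): print(k,np.round(d['location'],1),round(d['score'],2))
```

```text
[575.18182953 -35.24971291  99.17991867] [-0.51737869  1.32817062  0.43669513] [ 0.20483708  0.21234804 -0.00712507] [ 2.86691449e-01 -6.84031401e-03 -1.66917143e-01 -1.07575682e-04
 -1.41037558e+00  1.28748870e+00]
wrist [575.4 -35.3 104.3] 0.76
top [499.2 412.3  26.3] 0.56
```

Call:
{"fn": "apply_moves", "kwargs": {
  "increments": [0,0,0,0,50,0,0,0,0,50,0,0,0,0,50,-0.2,0,0.03,0,50,-0.2,0,0.03,0,0,-0.2,0,0.03,0,0,-0.2,0,0.03,0,0,-0.2,0,0.03,0,0,-0.2,0,0.03,0,0,-0.1,0,0.03,0,0,-0.07,0,0.03,0,0,-0.05,0,0.03,0,0,-0.03,0,0.03,0,0,-0.01,0,0.03,0,0,-0.01,0,0.03,0,0]
}}

```text
time_s: 81.4
ee_pos: [560.5, -35.7, 104.8]
eef_rot: [0.001, 1.0, 0.002, -0.015]
force: [-62.6, 11.0, 32.8]
finger_gap: 0.4
finger_force: 31.7
```

Run:
```python
from h import *
st=bot.read_state();F=st['force'];M=st['wrist_torque'];print(st['ee_pos'],F,M,st['qvel'].round(3),st['effort'].round(1))
r=np.cross(F,M)/(F@F);u=F/np.linalg.norm(F)
for x in (0,.012,.03,.05,.07): s=(x-r[0])/u[0]; print(x,r+s*u)
```

```text
[560.46695635 -35.74147909 104.84711149] [-62.60774682  11.02584227  32.7734874 ] [ 3.9713003  20.66656509  0.02361413] [ 0.001 -0.011 -0.011  0.003  0.013 -0.001] [ -4.6 -16.6  40.5  11.9  18.6  -0.1]
0 [ 0.          0.00242321 -0.33078431]
0.012 [ 1.20000000e-02  3.09895593e-04 -3.37065993e-01]
0.03 [ 0.03       -0.00286008 -0.34648851]
0.05 [ 0.05       -0.00638228 -0.35695798]
0.07 [ 0.07       -0.00990448 -0.36742745]
```

Call:
{"fn": "apply_moves", "kwargs": {
  "increments": [-0.1,0,0,0,0,-0.2,0,0,0,50,-0.2,0,0,0,50,-0.2,0,0,0,50,-0.2,0,-0.03,0,50,-0.1,0,-0.03,0,50,0.01,0,-0.03,0,50,0.01,0,-0.03,0,50,0.01,0,-0.03,0,0,0.01,0,-0.03,0,0,0.01,0,-0.03,0,0,0.01,0,-0.03,0,0]
}}

```text
time_s: 82.6
ee_pos: [575.2, -35.2, 99.0]
eef_rot: [-0.0, 1.0, 0.002, 0.0]
force: [-0.3, 1.2, -0.8]
finger_gap: 9.0
finger_force: 58.4
```

Call:
{"fn": "apply_moves", "kwargs": {
  "increments": [-0.06,0.018,0,0,0,-0.13,0.035,0,0,0,-0.23,0.07,0,0,0,-0.33,0.112,0,0,0,-0.405,0.157,0,0,0,-0.476,0.204,0,0,0,-0.535,0.25,0,0,0,-0.59,0.3,0,0,0,-0.59,0.3,0,0,50,-0.59,0.3,0,0,50,-0.59,0.3,0,0,50,-0.62,0.3,0.2,0,50,-0.65,0.3,0.5,0,0,-0.65,0.3,0.5,0,0]
}}

```text
time_s: 84.0
ee_pos: [447.5, 24.5, 205.5]
eef_rot: [-0.001, 1.0, 0.001, 0.005]
force: [0.4, -0.2, 1.0]
finger_gap: 21.6
finger_force: 0.0
```

Run:
```python
from h import *
st=bot.read_state();print(st['ee_pos'],st['force'],st['finger_gap'])
for k in ('wrist','scene','top'):
  S=bot.snapshot(k); save(S,k+'_n')
  for n in ('door_handle','nut0','standoff0','hinge_side_bin','handle_side_bin','door_hinge'):
    for d in bot.landmark_of(S,n): print(k,n,np.round(d['location'],1),round(d['score'],2))
```

```text
[447.54753587  24.4951757  205.51418751] [ 0.41832081 -0.2189096   1.0294914 ] 21.61538312072965
wrist door_handle [458.4  24.5 106.4] 0.75
wrist nut0 [588.1  96.4 113.5] 0.87
wrist standoff0 [562.   50.6 114.1] 0.66
wrist hinge_side_bin [621.5 297.9   2.1] 0.68
wrist handle_side_bin [569.2  25.2 109.6] 0.96
wrist handle_side_bin [622.2 298.7   2.1] 0.51
scene door_handle [456.8  24.2 108.9] 0.63
scene standoff0 [559.8  13.2 110.3] 0.46
scene standoff0 [558.4  50.8 112.8] 0.4
scene hinge_side_bin [ 488.3 -412.8    8.5] 0.21
scene handle_side_bin [571.5  27.  106.3] 0.75
scene handle_side_bin [501.  414.2  25. ] 0.42
top nut0 [616.  117.2 112.7] 0.67
top nut0 [585.7 101.2 117.4] 0.4
top hinge_side_bin [629.9 105.6 107.5] 0.72
top handle_side_bin [572.2  23.9 105. ] 0.94
top door_hinge [623.7 211.3  -0.7] 0.71
```

Call:
{"fn": "apply_moves", "kwargs": {
  "increments": [0.1,0.185,0,0,0,0.25,0.185,0,0,0,0.25,0.185,-0.2,0,0,0.25,0.185,-0.42,0,0,0.25,0.185,-0.42,0,0]
}}

```text
time_s: 85.55
ee_pos: [491.8, 60.8, 108.1]
eef_rot: [0.002, 1.0, 0.001, -0.006]
force: [-1.1, 0.2, -1.3]
finger_gap: -0.0
finger_force: 0.0
```

Call:
{"fn": "apply_moves", "kwargs": {
  "increments": [0.22,-0.12,0,0,0,0.45,-0.215,0,0,0,0.45,-0.215,0,0,0,0.3,-0.2,0,0,0,0.3,-0.2,0,0,0]
}}

```text
time_s: 86.05
ee_pos: [554.6, 21.5, 117.2]
eef_rot: [0.0, 1.0, 0.002, 0.001]
force: [0.1, -0.2, 0.9]
finger_gap: -0.2
finger_force: 0.0
```

Run:
```python
from h import *
st=bot.read_state();print(st['ee_pos'],st['force'])
for k in ('wrist','scene','top'):
  S=bot.snapshot(k); save(S,k+'_o')
  for n in ('door_handle',):
    for d in bot.landmark_of(S,n): print(k,n,np.round(d['location'],1),round(d['score'],2))
```

```text
[554.63520268  21.49257183 117.18156358] [ 0.07412374 -0.22358057  0.87224789]
wrist door_handle [573.7 -33.2 106.1] 0.67
scene door_handle [575.3 -35.5 106.3] 0.43
top door_handle [578.9 -33.1 107.1] 0.53
```

Run:
```python
from h import *
S=bot.snapshot('wrist'); st=bot.read_state()
R=np.array(S['R']); C=-R.T@np.array(S['t']).ravel()
T=dict(S); T['t']=-R@(C+np.array([538.2,-2.1,207.7])-st['ee_pos']); g=cv2.cvtColor(cv2.imread('pics/wrist_k.png'),cv2.COLOR_BGR2GRAY)
for x in range(680,596,-4): print(x,''.join(f'{g[int(v),int(u)]:4d}' if 0<=u<512 and 0<=v<384 else '   .' for u,v in (proj(T,[x,y,150]) for y in range(-16,-92,-3))))
```

```text
680    .   .   .   .   .   .   .   .   .   .   .   .   .   .   .   .   .   .   .   .   .   .   .   .   .   .
676  159 159 160 159 160 160 159 159 160 161 160 152 150 149 150 132  96 140 125 186 191 188 189 185 185 181
672  160 160 160 159 159 159 160 159 160 159 159 151 150 150 149 134  95 142 139 188 191 189 189 186 184 183
668  160 160 160 160 160 160 160 160 159 160 160 151 151 150 150 137 106 142 136 189 192 190 190 187 185 184
664  161 161 159 160 160 160 159 159 160 159 159 151 151 150 150 116 103 142 137 190 192 191 190 189 186 185
660  160 160 160 160 160 160 160 159 159 160 159 150 151 152 151 120 113 144 161 191 192 192 191 190 187 186
656  160 160 159 160 161 160 160 160 159 160 159 150 151 151 151  96 112 138 161 192 192 192 191 191 187 187
652  160 160 160 160 160 160 161 160 160 160 159 150 150 151 151 103 120 141 153 192 193 193 190 192 187 188
648  160 161 160 160 160 158 159 160 160 160 159 151 150 150 151  85 120 132 177 193 193 192 191 193 189 190
644  160 160 160 160 160 161 159 160 160 160 156 150 151 150 151  97  81  90 176 193 192 192 191 192 189 189
640  159 1
[... 488 characters left out ...]
51 151 146 140 193 192 193 194 193 193 192 182
620  159 160 160 159 161 160 161 160 161 160 154 151 151 151 150 151 137 162 193 193 193 193 193 193 193 181
616  169 170 164 159 160 160 161 161 160 160 152 150 151 151 151 151 140 154 193 192 192 193 193 193 193 173
612  157 152 160 154 159 162 150 125 133 137 101 104 112 120 130 133 112 181 193 192 192 193 193 193 193 172
608  135 136 137 137 137 140 138 138 143 138 136 134 135 154 161 161 156 161 151 153 157 156 160 159 158 163
604  148 145 136 137 144 139 144 138 137 138 139 139 134 149 159 165 152 159 160 157 157 158 161 158 158 157
600  153 160 157 158 163 161 156 158 152 157 158 152 144 160 164 158 155 155 151 154 158 156 156 157 160 161
```

Call:
{"fn": "apply_moves", "kwargs": {
  "increments": [-0.1,-0.1,0,0,50,-0.1,-0.28,-0.07,0,50,-0.1,-0.28,-0.08,0,50,-0.02,-0.28,-0.08,0,50,0.1,-0.28,-0.08,0,50,0.1,-0.28,-0.08,0,50,0.1,-0.28,-0.08,0,0,0.1,-0.28,-0.08,0,0,0.1,-0.28,-0.08,0,0,0.1,-0.28,-0.08,0,0]
}}

```text
time_s: 87.4
ee_pos: [575.2, -35.2, 99.4]
eef_rot: [0.001, 1.0, 0.001, 0.0]
force: [0.7, -4.7, -0.3]
finger_gap: 9.0
finger_force: 58.4
```

Call:
{"fn": "apply_moves", "kwargs": {
  "increments": [-0.06,0.018,0,0,0,-0.13,0.035,0,0,0,-0.23,0.07,0,0,0,-0.33,0.112,0,0,0,-0.405,0.157,0,0,0,-0.476,0.204,0,0,0,-0.535,0.25,0,0,0,-0.59,0.3,0,0,0,-0.65,0.36,0,0,0,-0.7,0.415,0,0,0,-0.75,0.48,0,0,0,-0.79,0.55,0,0,0,-0.79,0.55,0,0,50,-0.79,0.55,0,0,50,-0.79,0.55,0,0,50,-0.82,0.55,0.2,0,50,-0.82,0.55,0.5,0,0,-0.82,0.55,0.5,0,0]
}}

```text
time_s: 89.2
ee_pos: [413.6, 76.2, 205.8]
eef_rot: [-0.002, 1.0, 0.002, 0.005]
force: [0.0, 0.4, 0.9]
finger_gap: 21.5
finger_force: 0.0
```

Run:
```python
from h import *
st=bot.read_state();print(st['ee_pos'],st['force'],st['finger_gap'])
for k in ('wrist','scene','top'):
  S=bot.snapshot(k)
  for n in ('door_handle','nut0','standoff0'):
    for d in bot.landmark_of(S,n): print(k,n,np.round(d['location'],1),round(d['score'],2))
```

```text
[413.5723171   76.17406736 205.75793595] [0.02635431 0.44091005 0.86868742] 21.54893718843008
wrist door_handle [415.4  67.4 107.2] 0.76
wrist standoff0 [509.3  36.8 111.5] 0.7
wrist standoff0 [528.7  68.2 117.7] 0.66
scene door_handle [420.9  65.3 106.7] 0.71
scene nut0 [566.8 107.3 113.8] 0.47
scene standoff0 [522.8  69.8 110.8] 0.53
scene standoff0 [512.   37.7 113.5] 0.52
top nut0 [594.3 122.  111.7] 0.7
top nut0 [624.4 125.9 114.6] 0.65
top nut0 [563.6 110.4 113.8] 0.55
top nut0 [611.   91.6 120.9] 0.51
top nut0 [625.4 208.2   1.5] 0.49
top standoff0 [520.4  70.2 106.7] 0.61
top standoff0 [510.7  42.1 118.3] 0.53
top standoff0 [ 484.9 -418.8    9.1] 0.41
```

Call:
{"fn": "apply_moves", "kwargs": {
  "increments": [0.2,0.2,0,0,0,0.4,0.3,0,0,0,0.57,0.405,0,0,0,0.57,0.405,0,0,0,0.57,0.405,-0.2,0,0,0.57,0.405,-0.42,0,0,0.57,0.405,-0.42,0,0]
}}

```text
time_s: 90.5
ee_pos: [521.6, 155.1, 107.8]
eef_rot: [0.002, 1.0, 0.001, -0.006]
force: [-1.5, -0.2, -1.5]
finger_gap: -0.0
finger_force: 0.0
```

Call:
{"fn": "apply_moves", "kwargs": {
  "increments": [0.17,-0.16,0,0,0,0.34,-0.265,0,0,0,0.34,-0.265,0,0,0,0.2,-0.2,0,0,0,0.1,-0.2,0,0,0]
}}

```text
time_s: 91.0
ee_pos: [545.2, 117.2, 117.1]
eef_rot: [-0.0, 1.0, 0.001, 0.001]
force: [-0.9, 0.3, 1.0]
finger_gap: -0.4
finger_force: 0.0
```

Run:
```python
from h import *
st=bot.read_state();print(st['ee_pos'],st['force'])
for k in ('wrist','scene','top'):
  S=bot.snapshot(k); save(S,k+'_p')
  for n in ('door_handle',):
    for d in bot.landmark_of(S,n): print(k,n,np.round(d['location'],1),round(d['score'],2))
```

```text
[545.2137266  117.20408701 117.11646815] [-0.9164645   0.29240866  0.9605902 ]
wrist door_handle [573.6 -34.8 105.2] 0.63
scene door_handle [575.  -36.  106.6] 0.37
top door_handle [576.8 -31.3 105. ] 0.58
```

Call:
{"fn": "apply_moves", "kwargs": {
  "increments": [-0.1,-0.2,0,0,0,-0.1,-0.4,-0.06,0,0,-0.1,-0.6,-0.06,0,0,-0.1,-0.765,-0.06,0,0,-0.1,-0.765,-0.06,0,0,0,-0.765,-0.06,0,0,0.05,-0.765,-0.06,0,0,0.075,-0.765,-0.06,0,0,0.075,-0.765,-0.06,0,0]
}}

```text
time_s: 92.2
ee_pos: [560.4, -36.1, 102.5]
eef_rot: [0.0, 1.0, 0.002, -0.001]
force: [-1.6, -1.2, -0.3]
finger_gap: -0.4
finger_force: 0.4
```

Call:
{"fn": "apply_moves", "kwargs": {
  "increments": [0.002,0,0,0,0,0.004,0,0,0,0,0.006,0,0,0,0,0.008,0,0,0,0,0.01,0,0,0,0,0.012,0,0,0,0,0.014,0,0,0,0,0.016,0,0,0,0,0.018,0,0,0,0,0.02,0,0,0,0,0.022,0,0,0,0,0.024,0,0,0,0,0.026,0,0,0,0,0.028,0,0,0,0,0.03,0,0,0,0]
}}

```text
time_s: 93.7
ee_pos: [560.5, -36.2, 102.5]
eef_rot: [0.0, 1.0, 0.002, -0.006]
force: [-29.2, 5.8, 11.5]
finger_gap: -0.2
finger_force: 14.7
```

Run:
```python
from h import *
S=bot.snapshot('wrist'); st=bot.read_state()
R=np.array(S['R']); C=-R.T@np.array(S['t']).ravel()
def T(tcp):
  t=dict(S); t['t']=-R@(C+np.array(tcp)-st['ee_pos']); return t
for f,tcp in (('n',[447.5,24.5,205.5]),):
  t=T(tcp); g=cv2.cvtColor(cv2.imread(f'pics/wrist_{f}.png'),cv2.COLOR_BGR2GRAY); print(f)
  for z in range(176,0,-8): print(f'{z:4d}',''.join(f'{g[int(v),int(u)]:4d}' if 0<=u<512 and 0<=v<384 else '   .' for u,v in (proj(t,[616,y,z]) for y in range(0,-96,-4))))
# is the front shape mirrored on the initial image? bench shadow ref: same plane from wrist_f
```

```text
n
 176    .   .   .   .   .   .   .   .   .   .   .   .   .   .   .   .   .   .   .   .   .   .   .   .
 168    .   .   .   .   .   .   .   .   .   .   .   .   .   .   .   .   .   .   .   .   .   .   .   .
 160    .   .   .   .   .   .   .   .   .   .   .   .   .   .   .   .   .   .   .   .   .   .   .   .
 152    .   .   .   .   .   .   .   .   .   .   .   .   .   .   .   .   .   .   .   .   .   .   .   .
 144    .   .   .   .   .   .   .   .   .   .   .   .   .   .   .   .   .   .   .   .   .   .   .   .
 136    .   .   .   .   .   .   .   .   .   .   .   .   .   .   .   .   .   .   .   .   .   .   .   .
 128    .   .   .   .   .   .   .   .   .   .   .   .   .   .   .   .   .   .   .   .   .   .   .   .
 120    .   .   .   .   .   .   .   .   .   .   .   .   .   .   .   .   .   .   .   .   .   .   .   .
 112    .   .   .   .   .   .   .   .   .   .   .   .   .   .   .   .   .   .   .   .   .   .   .   .
 104    .   .   .   .   .   .   .   .   .   .   .   .   .   .   .   .   .   .   .   .   .   .   .   .
  96    .   .   .   .   .   .   .   .   .   .   .   .   .   .   .   .   .   . 
[... 445 characters left out ...]
   .   .   .   .   .   .   .   .   .   .   .   .   .   .   .   .   .   .   .   .   .   .
  48    .   .   .   .   .   .   .   .   .   .   .   .   .   .   .   .   .   .   .   .   .   .   .   .
  40    .   .   .   .   .   .   .   .   .   .   .   .   .   .   .   .   .   .   .   .   .   .   .   .
  32  179 179 179 150 104  90  65  62  63  61  62  62  63  63  63 102 170 178 147  62  59  60  59  62
  24  179 179 179 178 175 126  91  74  63  62  62  62  63  63  62  63  67 148 179 170  87  59  59  61
  16  179 179 179 180 180 170 104  91  72  63  63  63  63  63  62  62  62  63 143 177 177 121  61  58
   8  179 179 179 179 179 179 144 121  94  76  63  64  62  61  62  61  62  62  62  74 165 178 167  65
```

Call:
{"fn": "apply_moves", "kwargs": {
  "increments": [0.01,0,0,0,0,0.02,0,0,0,0,0.03,0,0,0,0,0.035,0,0,0,0,0.035,0,0,0,0]
}}

```text
time_s: 94.25
ee_pos: [560.4, -36.4, 102.5]
eef_rot: [0.001, 1.0, 0.002, -0.014]
force: [-61.5, 13.0, 28.5]
finger_gap: -0.2
finger_force: 31.0
```

Call:
{"fn": "apply_moves", "kwargs": {
  "increments": [0.006,0,0,0,0,0.012,0,0,0,0,0.018,0,0,0,0,0.022,0,0,0,0,0.022,0,0,0,0]
}}

```text
time_s: 94.75
ee_pos: [560.3, -36.5, 102.5]
eef_rot: [0.001, 1.0, 0.002, -0.019]
force: [-81.8, 15.7, 37.7]
finger_gap: -0.1
finger_force: 41.4
```

Call:
{"fn": "apply_moves", "kwargs": {
  "increments": [-0.08,0,0,0,0,-0.2,0,0,0,50,-0.2,0,0,0,50,-0.2,0,0,0,50,-0.2,0,-0.02,0,50,-0.1,0.005,-0.02,0,50,0.01,0.005,-0.02,0,50,0.01,0.005,-0.02,0,50,0.01,0.005,-0.02,0,0,0.01,0.005,-0.02,0,0,0.01,0.005,-0.02,0,0,0.01,0.005,-0.02,0,0]
}}

```text
time_s: 95.95
ee_pos: [579.6, -35.2, 99.1]
eef_rot: [-0.0, 1.0, 0.002, 0.0]
force: [0.1, 0.2, -1.5]
finger_gap: 9.1
finger_force: 58.4
```

Call:
{"fn": "apply_moves", "kwargs": {
  "increments": [-0.06,0.018,0,0,0,-0.13,0.035,0,0,0,-0.23,0.07,0,0,0,-0.33,0.112,0,0,0,-0.405,0.157,0,0,0,-0.476,0.204,0,0,0,-0.535,0.25,0,0,0,-0.59,0.3,0,0,0,-0.65,0.36,0,0,0,-0.7,0.415,0,0,0,-0.75,0.48,0,0,0,-0.79,0.55,0,0,0,-0.83,0.625,0,0,0,-0.87,0.7,0,0,0,-0.9,0.775,0,0,0,-0.925,0.85,0,0,0,-0.925,0.85,0,0,50,-0.925,0.85,0,0,50,-0.96,0.85,0.25,0,50,-0.96,0.85,0.5,0,50]
}}

```text
time_s: 97.95
ee_pos: [386.5, 133.5, 198.8]
eef_rot: [0.001, 1.0, 0.002, -0.001]
force: [1.0, 0.5, 1.0]
finger_gap: 50.2
finger_force: 0.0
```

Call:
{"fn": "apply_moves", "kwargs": {
  "increments": [0,-0.2,0,-0.09,0,0,-0.4,0,-0.18,0,0,-0.6,0,-0.27,0,0,-0.8,0,-0.36,0,0.2,-0.97,0,-0.45,0,0.4,-0.97,0,-0.54,0,0.56,-0.97,0,-0.63,0,0.56,-0.97,0,-0.72,0,0.56,-0.97,0,-0.81,0,0.56,-0.97,0,-0.9,0,0.56,-0.97,0,-1,0]
}}

```text
time_s: 99.05
ee_pos: [499.7, -59.5, 198.6]
eef_rot: [-0.0, 0.709, -0.706, 0.0]
force: [-0.0, 0.1, -0.0]
finger_gap: 0.3
finger_force: 0.0
```

Call:
{"fn": "apply_moves", "kwargs": {
  "increments": [0,0,-0.1,-0.09,0,0,0,-0.2,-0.18,0,0,0,-0.3,-0.27,0,0,0,-0.3,-0.36,0,0,0,-0.3,-0.45,0,0,0,-0.3,-0.54,0,0,0,-0.3,-0.63,0,0,0,-0.3,-0.72,0,0,0,-0.3,-0.81,0,0,0,-0.3,-0.9,0,0,0,-0.3,-1,0,0,0,-0.3,-1,0]
}}

```text
time_s: 100.25
ee_pos: [499.7, -59.4, 138.8]
eef_rot: [0.0, -0.004, 1.0, 0.0]
force: [0.6, 1.4, 0.4]
finger_gap: -0.1
finger_force: 0.0
```

Run:
```python
from h import *
st=bot.read_state();print(st['ee_pos'],st['eef_rot'])
S=bot.snapshot('wrist'); save(S,'wrist_q'); R=np.array(S['R']); print('cam',np.round(-R.T@np.array(S['t']).ravel()),'axis',R[2].round(2))
for n in ('nut0','standoff0','door_handle','door_hinge','hinge_side_bin','handle_side_bin','cabinet','probe'):
  for d in bot.landmark_of(S,n): print(n,np.round(d['location'],1),round(d['score'],2),np.round(proj(S,d['location'])))
for y in (60,0,-40,-60,-90):
  print(y,[np.round(proj(S,[616,y,z])).astype(int).tolist() for z in (0,80,165)])
g=cv2.cvtColor(S['img'],cv2.COLOR_RGB2GRAY)
for z in range(172,-4,-8): print(f'{z:4d}',''.join(f'{g[int(v),int(u)]:4d}' if 0<=u<512 and 0<=v<384 else '   .' for u,v in (proj(S,[616,y,z]) for y in range(24,-100,-5))))
```

```text
[499.73054577 -59.39533232 138.7780169 ] [ 3.31025740e-04 -4.38494755e-03  9.99990324e-01  1.17082546e-04]
cam [426. -60. 301.] axis [ 0.29  0.   -0.96]
nut0 [603.1 131.5 117. ] 0.94 [497. 341.]
nut0 [578.2 101.6 114.2] 0.82 [463. 312.]
standoff0 [478.6  56.  116. ] 0.95 [429. 187.]
standoff0 [503.3  79.8 114.9] 0.73 [456. 221.]
hinge_side_bin [581.6 113.4 106.9] 0.74 [471. 309.]
handle_side_bin [495.5  70.6 106.6] 0.94 [437. 206.]
cabinet [503.9  82.7 112.5] 0.36 [457. 221.]
60 [[354, 272], [383, 320], [440, 416]]
0 [[304, 271], [318, 320], [346, 415]]
-40 [[270, 271], [274, 319], [283, 415]]
-60 [[253, 271], [252, 319], [251, 414]]
-90 [[227, 271], [219, 319], [204, 414]]
 172    .   .   .   .   .   .   .   .   .   .   .   .   .   .   .   .   .   .   .   .   .   .   .   .   .
 164    .   .   .   .   .   .   .   .   .   .   .   .   .   .   .   .   .   .   .   .   .   .   .   .   .
 156    .   .   .   .   .   .   .   .   .   .   .   .   .   .   .   .   .   .   .   .   .   .   .   .   .
 148    .   .   .   .   .   .   .   .   .   .   .   .   .   .   .   .   .   .   .   .   .   .   .  
[... 1214 characters left out ...]
  12  12  14  11  11  13  12  12  13   8  12  13  13  15  11  11
  44   12  13  12  15  14  13  10  12  10  12  11  12  14  13  10  10  13  14  11  11  11  12   8  11  14
  36   12   9  13  13  13  13  14   9  13  13  12  12  10  11  12  12  15  15   9  14  12  13  11  14  11
  28   10  11  13  12  13  12  13  12  11  13  12  12  14  12  10  10  13  11  13  14  11  13  11  11  15
  20   16  15  11  13  14  25  14  13  13  14  11  10  15  13  12  14  12  11  11  13  11  15  13  11  13
  12   14  13  13  11 138 147 147 121  32  12  12  11  13  12  11  13  14  13  11  13  14  13  12  11  13
   4   16  15  25  68  84  88  97 100  34  14  14  15  15  13  13  23  14  23  14  13  14  13  14  13  11
```

The resisted angle never changed, whether I pushed or slammed. The first top view also shows the cabinet's front edge running from (240,52) to (485,65), so the cabinet itself is yawed about 3 to 4 deg. The "stop" is therefore the door at home. I'll close it again firmly.

Call:
{"fn": "apply_moves", "kwargs": {
  "increments": [0,0,0.2,0,0,0,0,0.4,0,0,-0.1,0.2,0.4,0,0,-0.2,0.4,0.4,0,0,-0.3,0.6,0.4,0,0,-0.36,0.8,0.4,0,0,-0.36,1,0.4,0,0,-0.36,1,0.4,0,0]
}}

```text
time_s: 101.5
ee_pos: [427.1, 144.1, 218.0]
eef_rot: [-0.0, -0.008, 1.0, 0.0]
force: [0.9, -0.4, -0.3]
finger_gap: 0.1
finger_force: 0.0
```

Call:
{"fn": "apply_moves", "kwargs": {
  "increments": [0,0.13,0,0,0,0,0.13,0,0,0,0,0.13,-0.25,0,0,0,0.13,-0.51,0,0,0,0.13,-0.51,0,0]
}}

```text
time_s: 102.0
ee_pos: [424.2, 163.8, 109.1]
eef_rot: [-0.005, -0.005, 1.0, -0.003]
force: [0.3, -0.7, 0.1]
finger_gap: 0.3
finger_force: 0.0
```

Run:
```python
from h import *
st=bot.read_state();print(st['ee_pos'],st['force'])
S=bot.snapshot('scene')
for d in bot.landmark_of(S,'door_handle'): print(np.round(d['location'],1),d['score'])
# cabinet yaw from the initial top view: front roof edge
a=cv2.cvtColor(cv2.imread('pics/top0.png'),cv2.COLOR_BGR2GRAY)
L=cv2.createLineSegmentDetector().detect(a)[0][:,0]
for x1,y1,x2,y2 in L:
  if np.hypot(x2-x1,y2-y1)>35 and 140<min(y1,y2)<215 and 160<min(x1,x2)<320: print(np.round([x1,y1,x2,y2]),round(np.degrees(np.arctan2(y2-y1,x2-x1)),1))
```

```text
[424.20817277 163.76647202 109.06449944] [ 0.31181847 -0.70541425  0.10530688]
[394.2 111.9 104.5] 0.89
[178. 173. 298. 178.] 2.5
[186. 176. 183. 278.] 91.7
[189. 266. 191. 176.] -88.9
[224. 266. 226. 188.] -89.0
[278. 188. 198. 184.] -177.6
[180. 264. 182. 187.] -88.2
[228. 188. 269. 190.] 2.7
[227. 201. 227. 266.] 90.5
[231. 201. 231. 271.] 90.1
[293. 197. 252. 194.] -176.2
```

Call:
{"fn": "apply_moves", "kwargs": {
  "increments": [0.055,-0.1,0,0,0,0.11,-0.207,0,0,0,0.145,-0.27,0,0,0,0.18,-0.326,0,0,0,0.25,-0.42,0,0,0,0.3,-0.47,0,0,0,0.347,-0.519,0,0,0,0.44,-0.592,0,0,0,0.513,-0.637,0,0,0,0.59,-0.676,0,0,0,0.64,-0.695,0,0,0,0.685,-0.713,0,0,0,0.73,-0.725,0,0,0,0.767,-0.737,0,0,0,0.8,-0.745,0,0,0,0.83,-0.75,0,0,0,0.85,-0.755,0,0,0,0.87,-0.757,0,0,0,0.885,-0.757,0,0,0,0.885,-0.757,0,0,0]
}}

```text
time_s: 104.1
ee_pos: [603.4, 15.0, 116.4]
eef_rot: [-0.002, -0.005, 1.0, -0.0]
force: [-8.4, 1.2, 4.0]
finger_gap: -0.2
finger_force: 4.5
```

Run:
```python
from h import *
st=bot.read_state();print(st['ee_pos'],st['force'])
for k in ('scene','wrist'):
  S=bot.snapshot(k)
  for d in bot.landmark_of(S,'door_handle'): print(np.round(d['location'],1),d['score'])
```

```text
[603.38950528  14.95811718 116.39890258] [-8.41066091  1.15422418  3.96849853]
[577.4 -37.3 105.9] 0.54
[575.9 -33.7 104.2] 0.56
```

Call:
{"fn": "apply_moves", "kwargs": {
  "increments": [0.006,0,0,0,0,0.012,0,0,0,0,0.018,0,0,0,0,0.018,0,0,0,0]
}}

```text
time_s: 104.7
ee_pos: [603.4, 14.9, 116.4]
eef_rot: [-0.006, -0.005, 1.0, -0.001]
force: [-25.4, 2.8, 10.7]
finger_gap: -0.4
finger_force: 12.8
```

Call:
{"fn": "apply_moves", "kwargs": {
  "increments": [-0.05,0,0,0,0,-0.15,0,0,0,0,-0.25,0,0.15,0,0,-0.25,0,0.4,0,0,-0.25,0.2,0.5,0,0,-0.25,0.4,0.5,0,0,-0.25,0.6,0.5,0,0,-0.25,0.8,0.5,0,0,-0.25,1,0.5,0,0,-0.25,1,0.5,0,0]
}}

```text
time_s: 105.7
ee_pos: [558.1, 219.1, 215.4]
eef_rot: [-0.0, -0.007, 1.0, 0.0]
force: [-0.6, 0.1, -0.7]
finger_gap: -0.3
finger_force: 0.0
```

Run:
```python
from h import *
st=bot.read_state();print(st['ee_pos'],st['force'])
for k in ('scene','top','wrist'):
  S=bot.snapshot(k)
  for n in ('door_handle','purge_top'):
    for d in bot.landmark_of(S,n):
      print(k,n,np.round(d['location'],1),round(d['score'],2))
  if k!='wrist':
    g=cv2.cvtColor(S['img'],cv2.COLOR_RGB2GRAY)
hsv=cv2.cvtColor(S['img'],cv2.COLOR_RGB2HSV); m=((hsv[...,0]<8)|(hsv[...,0]>172))&(hsv[...,1]>130)
N,l,s,c=cv2.connectedComponentsWithStats(m.astype(np.uint8))
for i in range(1,N):
  if s[i,4]>80: P=ray(S,c[i],27); print('red',s[i],np.round(P,1))
```

```text
[558.10238697 219.09770029 215.37016832] [-0.63514937  0.11119395 -0.70010884]
scene door_handle [575.2 -36.4 108.1] 0.58
scene purge_top [443.7 491.4  22.7] 0.63
scene purge_top [593.6 402.6  28. ] 0.6
scene purge_top [497.6 411.5  26.6] 0.42
top door_handle [581.4 -33.8 105.5] 0.84
top purge_top [594.6 407.3  30.8] 0.68
top purge_top [498.1 409.2  29.3] 0.59
top purge_top [437.1 490.7  20.9] 0.46
wrist door_handle [623.6 300.5   2.2] 0.74
wrist door_handle [574.2 -34.4 104.6] 0.61
wrist purge_top [447.4 492.7  20.5] 0.84
wrist purge_top [594.7 407.2  28.1] 0.71
wrist purge_top [500.5 408.9  28.3] 0.57
red [477  52  32  28 712] [443.6 480.   27. ]
red [ 401   98   38   35 1006] [497.6 407.5  27. ]
```

Call:
{"fn": "apply_moves", "kwargs": {
  "increments": [-0.1,0.2,0,0,0,-0.2,0.4,0,0,0,-0.3,0.6,0,0,0,-0.3,0.8,0,0,0,-0.3,0.97,0,0,0,-0.3,0.97,0,0,0,-0.3,0.97,-0.2,0,0,-0.3,0.97,-0.4,0,0,-0.3,0.97,-0.6,0,0,-0.3,0.97,-0.8,0,0,-0.3,0.97,-0.95,0,0,-0.3,0.97,-0.95,0,0]
}}

```text
time_s: 107.35
ee_pos: [496.4, 406.0, 21.0]
eef_rot: [-0.003, -0.004, 1.0, -0.003]
force: [-0.8, -0.9, -0.9]
finger_gap: -0.4
finger_force: 0.0
```

Run:
```python
from h import *
st=bot.read_state();print(st['ee_pos'],st['force'])
for k in ('top','scene'):
  S=bot.snapshot(k)
  for d in bot.landmark_of(S,'door_handle'): print(k,np.round(d['location'],1),round(d['score'],2))
```

```text
[496.38346323 406.03662665  20.98008008] [-0.82878937 -0.86455073 -0.89908483]
top [583.4 -34.4 107.1] 0.58
scene [575.4 -33.5 108. ] 0.35
```

Call:
{"fn": "apply_moves", "kwargs": {
  "increments": [0,0,-0.03,0,0,0,0,-0.06,0,0,0,0,-0.08,0,0,0,0,-0.1,0,0,0,0,-0.12,0,0,0,0,-0.12,0,0]
}}

```text
time_s: 108.15
ee_pos: [498.4, 409.2, 2.5]
eef_rot: [-0.0, -0.005, 1.0, -0.0]
force: [-2.8, -0.7, 4.1]
finger_gap: -0.4
finger_force: 2.1
```

Call:
{"fn": "apply_moves", "kwargs": {
  "increments": [0,0,-0.01,0,0,0,0,-0.02,0,0,0,0,-0.03,0,0,0,0,-0.03,0,0]
}}

```text
time_s: 108.55
ee_pos: [498.6, 409.3, -2.6]
eef_rot: [0.0, -0.005, 1.0, 0.0]
force: [-3.6, -1.7, 7.3]
finger_gap: -0.3
finger_force: 3.6
```

Call:
{"fn": "apply_moves", "kwargs": {
  "increments": [0,0,-0.01,0,0,0,0,-0.02,0,0,0,0,-0.03,0,0,0,0,-0.03,0,0,0,0,-0.03,0,0]
}}

```text
time_s: 109.05
ee_pos: [498.9, 409.4, -4.0]
eef_rot: [0.001, -0.006, 1.0, 0.0]
force: [-14.2, -7.8, 25.5]
finger_gap: 0.1
finger_force: 13.0
```

Bottomed (25 N, motion stopped). I lift off and check everything.

Call:
{"fn": "apply_moves", "kwargs": {
  "increments": [0,0,0.05,0,0,0,0,0.15,0,0,0,0,0.4,0,0,0,0,0.65,0,0,0,0,0.9,0,0,0,0,0.9,0,0,0,0,0.9,0,0]
}}

```text
time_s: 109.75
ee_pos: [498.8, 410.0, 172.0]
eef_rot: [0.001, -0.005, 1.0, 0.002]
force: [0.2, -0.1, -2.0]
finger_gap: -0.3
finger_force: 0.0
```

Run:
```python
from h import *
st=bot.read_state();print(st['time_s'],st['ee_pos'],st['force'])
for k in ('top','scene','wrist'):
  S=bot.snapshot(k)
  for n in ('door_handle','purge_top','nut0','standoff0','canister','probe','insertion_tool'):
    for d in bot.landmark_of(S,n): print(k,n,np.round(d['location'],1),round(d['score'],2))
```

```text
109.75 [498.8267947  409.98281012 171.99577637] [ 0.24087881 -0.09907615 -2.009213  ]
top door_handle [579.7 -35.  105.4] 0.63
top purge_top [440.6 490.7  21.2] 0.48
top purge_top [592.9 406.3  26.2] 0.46
top canister [623.3 292.6  -0.8] 0.85
top probe [406.1 374.3   6. ] 0.52
top insertion_tool [ 485.  -422.1   11. ] 0.47
scene door_handle [575.  -38.3 106.6] 0.38
scene purge_top [ 7.296e+02  6.710e+01 -7.000e-01] 0.63
scene purge_top [594.6 405.1  26. ] 0.61
scene purge_top [497.5 410.9  25.7] 0.5
scene purge_top [439.  493.7  26. ] 0.48
scene canister [625.  301.2  -1.5] 0.73
scene probe [401.6 374.    5.2] 0.4
scene insertion_tool [ 485.9 -412.7   11.9] 0.64
wrist purge_top [498.8 412.7  28.7] 0.92
wrist purge_top [442.  491.1  19.3] 0.64
wrist canister [622.  296.1   2.5] 0.94
wrist probe [406.6 368.7   6.9] 0.73
```

```bash
python3 -c "
from plant import bot
print(bot.close_job())"
```

```text
the job is handed in; nothing more can be done
None
```

I handed the job in with all four nuts in the hinge-side bin, both standoffs in the handle-side bin, the door pushed home, and then the larger red button pressed to the bottom and released. I misread the already-shut door as ajar, so I reopened it, slammed it and pushed on it with up to about 90 N before closing it for good. The judge's result was not shown.

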